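# Shake the polish bottles and lay them ready

### The job

Stand every polish bottle from the turntable in the shaker's cradle, one to a seat, shut the hinged clamp fully so that it presses them all home, and only then press the start button. Afterwards open the clamp again, leave it standing open, and stand all the bottles upright in the empty bay of the white tray. The bottles are thin glass: grip them gently, 30 N at most, and leave the other things lying where they are.

Things in the scene. Friction and masses are not known exactly. Their poses are not given: they have to be found in the camera images.
- red (a point): Centre (half-way up) of the closed red polish bottle, z along the bottle, up when it stands. Squat, bottom-heavy round bottle 70 mm tall, 70 g: coloured thin-glass body 42 mm in diameter, sloping in from 24 mm to its shoulder 34 mm above the underside, then a black cap 18 mm in diameter up to the top, which can be gripped from above. May be absent (None): two or three are there.
- blue (a point): Centre (half-way up) of the closed blue polish bottle, z along the bottle, up when it stands. Squat, bottom-heavy round bottle 70 mm tall, 70 g: coloured thin-glass body 42 mm in diameter, sloping in from 24 mm to its shoulder 34 mm above the underside, then a black cap 18 mm in diameter up to the top, which can be gripped from above. May be absent (None): two or three are there.
- violet (a point): Centre (half-way up) of the closed violet polish bottle, z along the bottle, up when it stands. Squat, bottom-heavy round bottle 70 mm tall, 70 g: coloured thin-glass body 42 mm in diameter, sloping in from 24 mm to its shoulder 34 mm above the underside, then a black cap 18 mm in diameter up to the top, which can be gripped from above. May be absent (None): two or three are there.
- bottle_red: The same red bottle; origin at the centre of its underside. Delicate glass: grip with no more than 30 N (the forces of both fingers on it together must stay under 80 N), and do not press it down hard when setting it on something rigid.
- bottle_blue: The same blue bottle; origin at the centre of its underside. Delicate glass: grip with no more than 30 N (the forces of both fingers on it together must stay under 80 N), and do not press it down hard when setting it on something rigid.
- bottle_violet: The same violet bottle; origin at the centre of its underside. Delicate glass: grip with no more than 30 N (the forces of both fingers on it together must stay under 80 N), and do not press it down hard when setting it on something rigid.
- shaker: Bottle shaker, a white machine fixed to the table: base 200 x 200 mm, its flat apron in front of the seats 34 mm high, with a control tower beside it on its +y side (85 mm high, 56 mm wide). Origin at the table level under the middle seat; x axis points from the open front towards the hinge at the back, y along the row of seats, z up.
- seat0 (a point): Cradle seat 0 (-y end of the row, 60 mm apart), the point in the middle of its sprung rubber pad, 36 mm above the table, where the bottle's underside rests before clamping. The pad gives way 6 mm under 1.5 to 3 N. The cradle is open at the front (-x of the shaker) and has grey fences at the sides and back reaching 20 mm above the pad; each bay is 48 mm wide, so a bottle standing on this point has 3 mm free at each side and at the back.
- seat1 (a point): Cradle seat 1 (middle of the row, 60 mm apart), the point in the middle of its sprung rubber pad, 36 mm above the table, where the bottle's underside rests before clamping. The pad gives way 6 mm under 1.5 to 3 N. The cradle is open at the front (-x of the shaker) and has grey fences at the sides and back reaching 20 mm above the pad; each bay is 48 mm wide, so a bottle standing on this point has 3 mm free at each side and at the back.
- seat2 (a point): Cradle seat 2 (+y end of the row, 60 mm apart), the point in the middle of its sprung rubber pad, 36 mm above the table, where the bottle's underside rests before clamping. The pad gives way 6 mm under 1.5 to 3 N. The cradle is open at the front (-x of the shaker) and has grey fences at the sides and back reaching 20 mm above the pad; each bay is 48 mm wide, so a bottle standing on this point has 3 mm free at each side and at the back.
- clamp (a joint): Angle of the shaker's hinged clamp: 0 is fully shut (level, its three rubber discs pressing every seated bottle 6 mm down to its home depth), 1.75 is fully open (standing up just past vertical). Stiff hinge (0.8 N m): it stays where it is left, and about 5 to 10 N at the handle moves it. It has to be open beyond about 1.4 to leave the room above the seats free.
- clamp_handle (a point): Middle of the clamp's red handle, a round bar 12 mm thick and 76 mm long, lying along the shaker's y. With the clamp at angle a it lies, in the shaker's axes, at x = -0.175 cos a + 0.014 sin a, z = 0.175 sin a + 0.014 cos a from point clamp_hinge, and may be pinched from above at every angle; it turns freely between the fingers. Some 48 mm of open space lies between the bar and the clamp's cross-plate, apart from two thin stays 30 mm to either side of the middle.
- clamp_hinge (a point): Middle of the clamp's hinge line, 100 mm above the table and 100 mm behind the row of seats; the line runs along the shaker's y.
- start (a joint): Travel of the start button: 0 released, 0.006 m fully down (4 N); springs back. More than 0.004 counts as pressed.
- start_top (a point): Centre of the top of the green round start button (28 mm across) on the shaker's control tower; pressed straight down.
- turntable: Round clear acrylic turntable, 250 mm across, its top 23 mm above the table, free to spin; origin at the table under its centre. The bottles stand on it at the start.
- tray: White melamine tray 240 x 200 mm fixed to the table, rims 12 mm high, floor 3 mm thick; origin at its centre underneath. A 12 mm divider at x = +38 mm parts the empty bottle bay (the +x part) from the part with the tools.
- tray_bay (a point): Centre of the floor of the tray's empty bottle bay, 77 mm (tray x) by 194 mm (tray y) inside, with 12 mm walls.
- separator: Mint toe separator on the tray, 85 x 45 x 18 mm, a bystander; origin under its centre.
- buffer: Black buffer block on the tray, 90 x 26 x 26 mm, a bystander; origin under its centre.
- pusher: Steel nail pusher on the tray, 133 mm long, 8 mm thick, a bystander; origin under its centre.
- remover: Pink remover bottle, 56 mm across, 120 mm tall, a bystander on the table behind the machines.
- cream_jar: White cream jar, 64 mm across, 50 mm tall, a bystander on the table behind the machines.
There are look-alikes about, which are no part of the job. Of the things that look like the bottle_violet, the larger one is meant. Leave any turquoise look-alike of the bottle_red alone.

How it is judged:
By the outcome, as a careful person would: the job done as asked, in the order asked, and still so for the second after the job is handed in, with the robot touching nothing.
Of bottle_red, bottle_blue, bottle_violet only 2 to 3 are there at a start; the rules pass over those that are not, and their reading is None.
At some moment in a run one of bottle_red, bottle_blue, bottle_violet may be knocked a few centimetres aside while the robot is not near it.
It also fails if it takes over 210 s, if anything falls off the work surface, if the arm or the gripper's body presses on something with over 40 N, if the wrist force passes 120 N, or if a joint passes its speed limit or range.

### The arm

A 6-joint arm with a two-finger parallel gripper is mounted at the origin on the work surface. World frame = base frame: x ahead of the robot, y to its left, z up, the work surface at z = 0. Lengths are in m, angles in rad, forces in N, time in s.
With the tool pointing down it reaches from about 0.425 to 0.95 m from the base axis. Payload 3.5 kg.
Tool frame: the origin (TCP) lies at the very end of the fingers, on their centre line; the grasp point (between the pads) lies 19 mm behind it (grip_depth is the distance from the TCP to the grasp point, in m); x points along the fingers, z is the direction in which the jaws open and shut, and the axes are right-handed (so a half turn about x gives the same grasp; the last joint's range is limited). The gripper opens to 85 mm and grips with 20 to 120 N. Pads are 22 mm wide; open, the fingers measure 114 mm over their backs; the gripper's body (76 mm by 85 mm) begins 54 mm behind the grasp point. The pads swing forward as they close: fully open they stand 13 mm farther back than shut.
Start: joints at [-1.353, 0.286, 1.577, -0, 1.279, -0.15], TCP at [0.243, -0.63, 0.231] pointing down, gripper open.
Joint ranges: [-2.77, 2.77], [-0.9, 2.22], [0.21, 2.48], [-1.53, 4.67], [0.24, 2.81], [-2.84, 2.84]. Speed limits (rad/s): [2.79, 2.79, 3.14, 3.14, 3.14, 3.14].

### API

Orientations are given as a unit quaternion [x, y, z, w].
In Python, from plant import get_state, read_camera, calibration, sign_off, recognise, grip_depth gives the robot as it stands. The module is installed in compiled form; this text tells all that it offers.
- The arm moves only by the tool servo_tool, never from a script. Its argument "deltas" is a list that holds one entry, the list of rows, each a list of 4 numbers: the shift along the world's x, y, z scaled (see below), then the turn about the world's z scaled (see below). In form: [[[tx, ty, tz, spin], ...]]. A call has exactly 5 rows; each row is the pose to reach, as a shift and turn from the pose commanded when the call began; what a row does not reach only later rows make up. The controller multiplies each number of a shift by 10 cm and each number of a turn by 90 degrees. A row lasts 1/10 s, in which the tool goes at most 50 mm and 8.59 degrees, less where a joint would pass 70% of its speed; a pose out of reach is approached as far as the arm can. A call with a number of a shift or a turn outside -1 to 1 is refused whole. A call with a gripper value outside its range is refused whole. "claw" is the gripper's target within -1 to 1 (fully open at 1, half-way at 0, shut at -1), set as the call begins (left out, the last holds). The fingers move at their own pace and stop on an object; "force" is the grip in N (left out, the last holds). Time passes only in rows, so rows that repeat a pose let the fingers close, or fill a call up. It gives the time, the measured TCP pose, the force and the opening at its end, in the units of the state.
- get_state(): the state, without advancing time (a new reading comes with each control period).
- read_camera(name): name is "scene" or "top" or "wrist"; returns the picture (480x640x3 uint8, blue, green, red); there is no depth.
- calibration(name): a dict with "intrinsics" (3x3 intrinsics, pixels), "R" (3x3) and "t" (3): a world point X has camera coordinates R X + t; the wrist camera has in their place "T_tool_cam" (4x4, takes a point from camera to tool coordinates, whose origin is the TCP and whose axes are the tool frame's). Camera axes: x right, y down, z forward; pixel columns grow to the right and rows downward; lengths in m; the calibration is good to about 2 mm. A picture is of the moment at which its call begins: read the wrist's pose just before it. calibration takes no time and is no camera call.
- sign_off(): hands the job in, once; it reports no verdict.
Trained networks look in the newest picture that a camera, given by its name, has taken for a name from the list of things; names that differ only in an ending like _2 or _b are one class to them, and where a whole thing is asked for, a point or a joint stands for the part that bears it (a point fixed in the world has none). Each returns a list of dicts, best first, with "p" (0 to 1); they miss things now and then, are a little off and sometimes report something else, mostly with a low value. They report only what shows in the picture. A call takes as long as a camera call. They do not tell look-alikes from the thing itself.
- recognise(camera, query): "at" ([x, y, z] in m, in world coordinates, good to about 4 mm: the middle of the surface that is visible of it).
The state is a dict: "time": time; "qpos": joint angles; "dq": joint speeds; "joint_efforts": joint torques, N m; "eef_pos": TCP position; "tcp_rot": TCP orientation; "contact_force": force on the tool from outside, world axes, zero at the start; "wrist_torque": the same for the moment, N m; "opening": opening from 0.0 (shut) to 1.0 (fully open).
Only numpy, scipy, OpenCV 4.12 (cv2) and the standard library are available. Lean on these libraries where they do the work, as an engineer would, in place of code of your own. Each camera call takes 0.05 s, during which the arm holds its last target. There are 200 camera calls.

## Working session

There is one attempt and no reset: what is moved stays moved. The work goes in short steps, Python scripts to look and compute and a tool call to move; the robot and the scene stay as the last step left them, time stands still between calls to the robot, and variables do not carry over. Pictures are saved under pics/ and viewed, about 12 in all and at most 16, crops included, and the job is handed in when it is done.

Besides the shell and the picture viewer there is one more tool, called as a command line: name --argument value ..., lists and objects as JSON in quotes. servo_tool: Moves the arm, as the interface text tells. Its arguments: {"type":"object","properties":{"deltas":{"type":"array"},"claw":{"type":"number"},"force":{"type":"number"}},"required":["deltas"]}

```bash
mkdir -p pics
cat > h.py <<'E'
import numpy as np, cv2
from plant import *
def rec(cam,qs):
    for q in qs:
        try: r=recognise(cam,q)
        except Exception as e: r=str(e); print(q,r); continue
        print(q,[(np.round(d['at'],3).tolist(),round(d['p'],2)) for d in r[:5]])
def st():
    s=get_state(); print('t',round(s['time'],2),'p',np.round(s['eef_pos'],4),'q',np.round(s['tcp_rot'],3),'F',np.round(s['contact_force'],1),'o',round(s['opening'],3)); return s
def snap(cam,fn):
    im=read_camera(cam); cv2.imwrite('pics/'+fn,im); return im
def ray(cam,uv,z):
    c=calibration(cam);K,R,t=map(np.array,(c['intrinsics'],c['R'],c['t']))
    d=R.T@np.linalg.solve(K,[uv[0],uv[1],1.]);o=-R.T@t
    return o+d*(z-o[2])/d[2]
E
python3 - <<'E'
from h import *
st(); snap('scene','s1.png'); snap('top','t1.png')
rec('top',['bottle_red','bottle_blue','bottle_violet','shaker','clamp_handle','start_top','turntable','tray'])
E
```

```text
t 0.0 p [ 0.2426 -0.6292  0.2299] q [ 0.401  0.584 -0.4    0.582] F [-0.5 -0.3  0.1] o 1.001
bottle_red [([0.439, -0.299, 0.056], 0.75), ([0.284, -0.307, 0.034], 0.69), ([0.555, 0.018, 0.056], 0.2)]
bottle_blue []
bottle_violet [([0.498, -0.248, 0.051], 0.68), ([0.412, -0.023, 0.02], 0.66)]
shaker [([0.556, 0.016, 0.057], 0.72), ([0.465, 0.311, 0.004], 0.55)]
clamp_handle [([0.577, -0.015, 0.151], 0.74)]
start_top [([0.505, -0.244, 0.053], 0.68), ([0.546, 0.118, 0.105], 0.59)]
turntable [([0.48, -0.304, 0.018], 0.98)]
tray [([0.467, 0.313, -0.003], 0.8)]
```

```bash
python3 -c "
from plant import *;print(grip_depth); print(calibration('wrist')['T_tool_cam'])"
```

```text
0.0187
[[ 7.69335562e-04 -2.92099244e-01  9.56387704e-01 -1.43265305e-01]
 [ 3.34396727e-04 -9.56387858e-01 -2.92099561e-01  7.37252613e-02]
 [ 9.99999648e-01  5.44535498e-04 -6.38106159e-04 -1.19660983e-03]
 [ 0.00000000e+00  0.00000000e+00  0.00000000e+00  1.00000000e+00]]
```

View pics/t1.png

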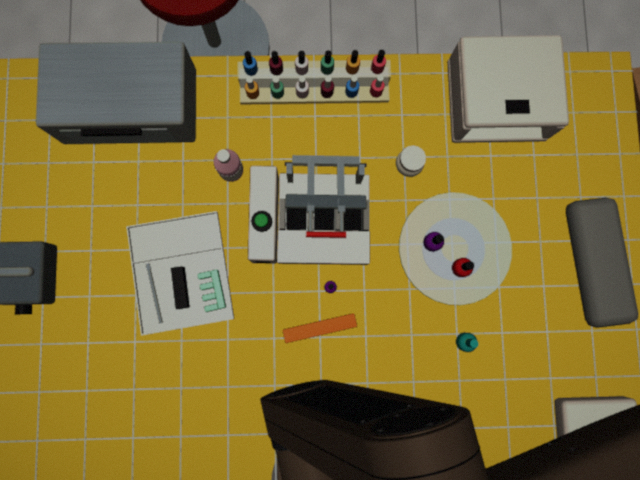

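View pics/s1.png

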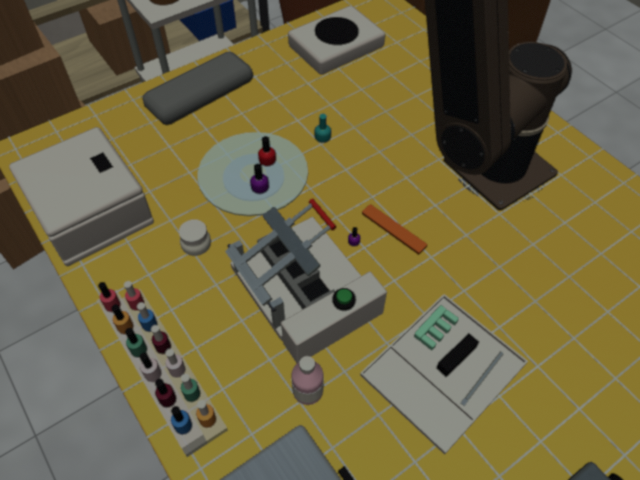

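The top view shows two bottles on the turntable: violet at (433,241) and red at (463,267). Blue is absent. The decoys are a small violet bottle at (330,287) and a turquoise one at (467,342). The shaker has its clamp partly shut, with the handle at (326,235) and the green button at (261,220). The empty tray bay is at about (176,245).

Run:
```python
from h import *
im=cv2.imread('pics/t1.png'); c=cv2.resize(im[140:280,230:390],None,fx=5,fy=4.0 and 5,interpolation=cv2.INTER_CUBIC)[:,:]
c=cv2.resize(im[145:270,235:385],None,fx=4.8,fy=4.8,interpolation=cv2.INTER_CUBIC)
cv2.imwrite('pics/c1.png',c)
o=calibration('top');R=np.array(o['R']);print('cam',-R.T@np.array(o['t']))
for n,uv,z in [('violet cap',(429,238),.093),('red cap',(469,265),.093),('button',(261,220),.09),('apronFR',(369,263),.034),('apronFL',(278,262),.034),('towerFL',(248,262),.085),('towerBL',(250,167),.085),('towerBR',(277,167),.085),('towerFR',(275,262),.085),('handle',(326,235),.15),('trayTL',(128,227),.012),('trayTR',(217,213),.012),('trayBR',(233,320),.012),('trayBL',(143,334),.012),('divR',(222,250),.012),('divL',(133,263),.012),('ttc',(456,248),.023)]:
    print(n,np.round(ray('top',uv,z),4))
s=open
rec('scene',['bottle_red','bottle_violet','bottle_blue','clamp_handle','start_top','turntable','tray','shaker'])
```

```text
cam [0.35999404 0.02420776 1.19442316]
violet cap [ 0.5015 -0.2293  0.093 ]
red cap [ 0.444  -0.3091  0.093 ]
button [0.5461 0.1166 0.09  ]
apronFR [ 0.4572 -0.1103  0.034 ]
apronFL [0.4634 0.0856 0.034 ]
towerFL [0.4601 0.1443 0.085 ]
towerBL [0.66  0.139 0.085]
towerBR [0.6591 0.0825 0.085 ]
towerFR [0.459 0.089 0.085]
handle [ 0.504  -0.0146  0.15  ]
trayTL [0.549  0.4142 0.012 ]
trayTR [0.5767 0.2199 0.012 ]
trayBR [0.3419 0.1852 0.012 ]
trayBL [0.3166 0.3772 0.012 ]
divR [0.4942 0.2089 0.012 ]
divL [0.4696 0.4017 0.012 ]
ttc [ 0.4872 -0.3038  0.023 ]
bottle_red [([0.444, -0.302, 0.052], 0.75), ([0.288, -0.308, 0.032], 0.7)]
bottle_violet [([0.41, -0.024, 0.018], 0.76), ([0.502, -0.236, 0.057], 0.59), ([0.577, 0.034, 0.068], 0.42)]
bottle_blue [([0.472, 0.322, 0.002], 0.19)]
clamp_handle [([0.683, 0.203, 0.079], 0.72), ([0.586, -0.01, 0.151], 0.66)]
start_top [([0.539, 0.116, 0.102], 0.72), ([0.409, 0.359, 0.013], 0.58), ([0.499, -0.289, 0.023], 0.18)]
turntable [([0.501, -0.29, 0.022], 0.83)]
tray [([0.472, 0.318, 0.004], 0.82), ([0.54, 0.116, 0.103], 0.24)]
shaker [([0.578, 0.034, 0.075], 0.68)]
```

View pics/c1.png

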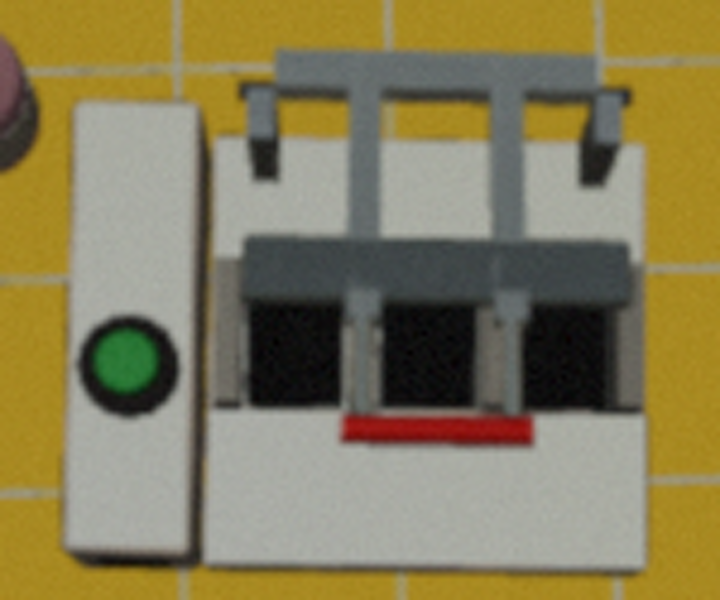

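Run:
```python
from h import *
f=lambda a,b:(235+a/4.8-.4,145+b/4.8-.4)
for n,uv,z in [('FR',f(646,569),.034),('FL',f(205,565),.034),('BR',f(643,143),.034),('BL',f(214,137),.034),('tFL',f(65,550),.085),('tBL',f(75,103),.085),('tBR',f(200,103),.085),('tFR',f(190,553),.085),('btn',f(127,360),.095),('hL',f(342,427),.0),('seatmid',f(432,370),.036),('padsFL',f(248,406),.036),('padsFR',f(610,408),.036),('dividerL',f(360,410),.056),('dividerR',f(495,410),.056)]:
    print(n,np.round(ray('top',uv,z),4))
def tri(a,b):
    A=[];B=[]
    for cam,uv in (('top',a),('scene',b)):
        c=calibration(cam);P=np.array(c['intrinsics'])@np.c_[c['R'],c['t']]
        for i in (0,1): r=uv[i]*P[2]-P[i];A.append(r[:3]);B.append(-r[3])
    x=np.linalg.lstsq(np.array(A),np.array(B),rcond=None)
    return np.round(x[0],4),x[1]
print('handle',tri(f(437,430),(322,214.5)))
print('btn',tri(f(127,358),(344,297)))
print('violet cap top',tri((429,236.5),(257.5,168)))
print('red cap top',tri((470,264.5),(266,141)))
```

```text
FR [ 0.4569 -0.1106  0.034 ]
FL [0.4628 0.0871 0.034 ]
BR [ 0.6528 -0.1159  0.034 ]
BL [0.6589 0.0805 0.034 ]
tFL [0.4659 0.144  0.085 ]
tBL [0.662  0.1385 0.085 ]
tBR [0.6611 0.084  0.085 ]
tFR [0.4635 0.0907 0.085 ]
btn [0.546 0.116 0.095]
hL [0.5287 0.0246 0.    ]
seatmid [ 0.5489 -0.0165  0.036 ]
padsFL [0.534  0.0667 0.036 ]
padsFR [ 0.53   -0.0966  0.036 ]
dividerL [0.5283 0.0165 0.056 ]
dividerR [ 0.5272 -0.0434  0.056 ]
handle (array([ 0.5016, -0.0126,  0.1749]), array([0.23020597]))
btn (array([0.5449, 0.1167, 0.1001]), array([1.36999554]))
violet cap top (array([ 0.5068, -0.23  ,  0.1066]), array([14.4060988]))
red cap top (array([ 0.4434, -0.3118,  0.0837]), array([5.17267167]))
```

servo_tool --deltas '[[[0.07,0.18,0.0,0.03],[0.15,0.36,0.02,0.06],[0.22,0.54,0.03,0.09],[0.3,0.72,0.03,0.12],[0.37,0.9,0.03,0.15]]]' --claw -0.06 --force 25

```text
time: 1.4
eef_pos: [0.28, -0.5391, 0.2344]
tcp_rot: [0.328, 0.626, -0.328, 0.626]
contact_force: [0.7, -0.6, -1.1]
opening: 0.472
```

servo_tool --deltas '[[[0.07,0.18,0.0,0.03],[0.15,0.36,0.02,0.06],[0.22,0.54,0.03,0.09],[0.3,0.72,0.03,0.12],[0.37,0.9,0.03,0.15]]]'

```text
time: 1.9
eef_pos: [0.3173, -0.4485, 0.2375]
tcp_rot: [0.252, 0.661, -0.252, 0.661]
contact_force: [0.5, 1.1, 0.2]
opening: 0.468
```

servo_tool --deltas '[[[0.07,0.18,0.0,0.03],[0.15,0.36,0.02,0.06],[0.22,0.54,0.03,0.09],[0.3,0.72,0.03,0.12],[0.37,0.9,0.03,0.15]]]'

```text
time: 2.4
eef_pos: [0.3544, -0.3584, 0.2406]
tcp_rot: [0.172, 0.686, -0.172, 0.686]
contact_force: [0.2, -0.2, -0.7]
opening: 0.465
```

servo_tool --deltas '[[[0.07,0.18,0.0,0.03],[0.15,0.36,0.02,0.06],[0.22,0.54,0.03,0.09],[0.3,0.72,0.03,0.12],[0.37,0.9,0.03,0.15]]]'

```text
time: 2.9
eef_pos: [0.3912, -0.2684, 0.2436]
tcp_rot: [0.09, 0.701, -0.091, 0.701]
contact_force: [-0.6, -0.7, -0.2]
opening: 0.466
```

servo_tool --deltas '[[[0.07,0.18,0.0,0.03],[0.15,0.36,0.02,0.06],[0.22,0.54,0.03,0.09],[0.3,0.72,0.03,0.12],[0.37,0.9,0.03,0.147]]]'

```text
time: 3.4
eef_pos: [0.428, -0.1783, 0.2466]
tcp_rot: [0.009, 0.707, -0.009, 0.707]
contact_force: [0.2, 0.4, -0.2]
opening: 0.47
```

servo_tool --deltas '[[[0.07,0.18,0.0,0],[0.15,0.36,0.02,0],[0.22,0.54,0.02,0],[0.3,0.72,0.02,0],[0.37,0.9,0.02,0]]]'

```text
time: 3.9
eef_pos: [0.4649, -0.0883, 0.2485]
tcp_rot: [0.01, 0.707, -0.01, 0.707]
contact_force: [0.8, -0.2, 0.4]
opening: 0.468
```

servo_tool --deltas '[[[0.07,0.15,0.0,0],[0.15,0.3,0.0,0],[0.22,0.45,0.0,0],[0.3,0.6,0.0,0],[0.37,0.76,0.0,0]]]'

```text
time: 4.4
eef_pos: [0.5018, -0.0125, 0.2485]
tcp_rot: [0.01, 0.707, -0.01, 0.707]
contact_force: [0.2, 0.0, 0.8]
opening: 0.47
```

```bash
cat >> h.py <<'E'
from scipy.spatial.transform import Rotation as Ro
def wray(uv,z,s):
    c=calibration('wrist');T=np.array(c['T_tool_cam']);Rw=Ro.from_quat(s['tcp_rot']).as_matrix()
    d=Rw@T[:3,:3]@np.linalg.solve(np.array(c['intrinsics']),[uv[0],uv[1],1.]);o=np.array(s['eef_pos'])+Rw@T[:3,3]
    return o+d*(z-o[2])/d[2]
E
python3 - <<'E'
from h import *
s=st(); print(Ro.from_quat(s['tcp_rot']).as_matrix().round(3)); snap('wrist','w1.png'); rec('wrist',['clamp_handle','start_top'])
E
```

```text
t 4.4 p [ 0.5018 -0.0125  0.2485] q [ 0.01   0.707 -0.01   0.707] F [0.2 0.  0.8] o 0.47
[[ 0.     0.028  1.   ]
 [-0.     1.    -0.028]
 [-1.    -0.     0.   ]]
clamp_handle [([0.572, -0.003, 0.152], 0.91), ([0.362, 0.191, 0.011], 0.15)]
start_top [([0.543, 0.115, 0.109], 0.81), ([0.492, -0.225, 0.024], 0.17)]
```

View pics/w1.png

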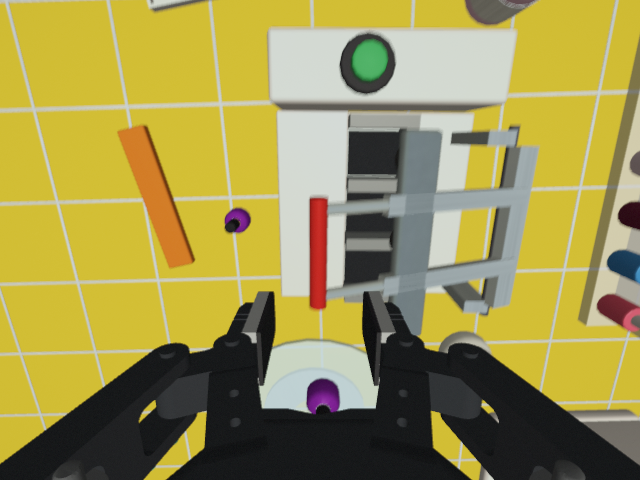

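The wrist view shows the red bar at (318,253), the button at (370,60), and the jaws in line with the bar.

Run:
```python
from h import *
s=get_state()
for z in (.165,.175,.185): print(wray((318,253),z,s).round(4))
print('btn',wray((371,58),.098,s).round(4))
```

```text
[ 0.5001 -0.0134  0.165 ]
[ 0.5002 -0.01    0.175 ]
[ 0.5003 -0.0067  0.185 ]
btn [0.5445 0.1217 0.098 ]
```

servo_tool --deltas '[[[0,0,-0.2,0],[0,0,-0.4,0],[0,0,-0.6,0],[0,0,-0.8,0],[0,0,-0.92,0]]]'

```text
time: 5.05
eef_pos: [0.5005, -0.0141, 0.1547]
tcp_rot: [0.01, 0.708, -0.01, 0.706]
contact_force: [0.1, -0.1, -0.3]
opening: 0.472
```

servo_tool --deltas '[[[0,0,0,0],[0,0,0,0],[0,0,0,0],[0,0,0,0],[0,0,0,0]]]' --claw -1

```text
time: 5.55
eef_pos: [0.501, -0.0141, 0.1569]
tcp_rot: [0.01, 0.708, -0.011, 0.706]
contact_force: [-5.4, -1.5, 1.3]
opening: 0.133
```

Run:
```python
from h import *
st()
def arc(a0,a1,n):
    a=np.linspace(a0,a1,5*n+1); x=-.175*np.cos(a)+.014*np.sin(a); z=.175*np.sin(a)+.014*np.cos(a)
    for i in range(n):
        j=5*i; print([[round((x[k]-x[j])*10,2),round(-(x[k]-x[j])*.28,2),round((z[k]-z[j])*10,2),0] for k in range(j+1,j+6)])
arc(.38,1.74,6)
```

```text
t 5.55 p [ 0.501  -0.0141  0.1569] q [ 0.01   0.708 -0.011  0.706] F [-5.4 -1.5  1.3] o 0.133
[[np.float64(0.04), np.float64(-0.0), np.float64(0.07), 0], [np.float64(0.08), np.float64(-0.0), np.float64(0.14), 0], [np.float64(0.12), np.float64(-0.0), np.float64(0.21), 0], [np.float64(0.17), np.float64(-0.0), np.float64(0.27), 0], [np.float64(0.22), np.float64(-0.01), np.float64(0.33), 0]]
[[np.float64(0.05), np.float64(-0.0), np.float64(0.06), 0], [np.float64(0.11), np.float64(-0.0), np.float64(0.12), 0], [np.float64(0.16), np.float64(-0.0), np.float64(0.17), 0], [np.float64(0.22), np.float64(-0.01), np.float64(0.23), 0], [np.float64(0.28), np.float64(-0.01), np.float64(0.28), 0]]
[[np.float64(0.06), np.float64(-0.0), np.float64(0.05), 0], [np.float64(0.13), np.float64(-0.0), np.float64(0.09), 0], [np.float64(0.2), np.float64(-0.01), np.float64(0.13), 0], [np.float64(0.27), np.float64(-0.01), np.float64(0.17), 0], [np.float64(0.34), np.float64(-0.01), np.float64(0.21), 0]]
[[np.float64(0.07), np.float64(-0.0), np.float64(0.03), 0], [np.float64(0.15), np.float64(-0.0), np.float64(0.06), 0], [np.float64(0.22), np.float64(-0.01), np.float64(0.08), 0], [np.float64(0.3), np.float64(-0.01), np.float64(0.11), 0], [np.float64(0.38), np.float64(-0.01), np.float64(0.12), 0]]
[[np.float64(0.08), np.float64(-0.0), np.float64(0.01), 0], [np.float64(0.16), np.float64(-0.0), np.float64(0.03), 0], [np.float64(0.24), np.float64(-0.01), np.float64(0.03), 0], [np.float64(0.32), np.float64(-0.01), np.float64(0.04), 0], [np.float64(0.4), np.float64(-0.01), np.float64(0.04), 0]]
[[np.float64(0.08), np.float64(-0.0), np.float64(-0.0), 0], [np.float64(0.16), np.float64(-0.0), np.float64(-0.01), 0], [np.float64(0.24), np.float64(-0.01), np.float64(-0.02), 0], [np.float64(0.32), np.float64(-0.01), np.float64(-0.04), 0], [np.float64(0.39), np.float64(-0.01), np.float64(-0.05), 0]]
```

Opening stopped at 11 to 12 mm, so the bar is gripped. Next I follow the arc to open the clamp.

servo_tool --deltas '[[[0.04,0,0.07,0],[0.08,0,0.14,0],[0.12,0,0.21,0],[0.17,0,0.27,0],[0.22,-0.01,0.33,0]]]'

```text
time: 6.05
eef_pos: [0.5197, -0.0147, 0.1883]
tcp_rot: [0.01, 0.712, -0.01, 0.702]
contact_force: [-12.7, 1.2, 2.6]
opening: 0.128
```

servo_tool --deltas '[[[0.05,0,0.06,0],[0.11,0,0.12,0],[0.16,0,0.17,0],[0.22,-0.01,0.23,0],[0.28,-0.01,0.28,0]]]'

```text
time: 6.55
eef_pos: [0.5482, -0.0157, 0.2186]
tcp_rot: [0.01, 0.711, -0.01, 0.703]
contact_force: [-15.0, 0.1, 8.0]
opening: 0.129
```

servo_tool --deltas '[[[0.06,0,0.05,0],[0.13,0,0.09,0],[0.2,-0.01,0.13,0],[0.27,-0.01,0.17,0],[0.34,-0.01,0.21,0]]]'

```text
time: 7.05
eef_pos: [0.5843, -0.0169, 0.2425]
tcp_rot: [0.01, 0.709, -0.011, 0.705]
contact_force: [-11.9, -0.1, 11.9]
opening: 0.126
```

servo_tool --deltas '[[[0.07,0,0.03,0],[0.15,0,0.06,0],[0.22,-0.01,0.08,0],[0.3,-0.01,0.11,0],[0.38,-0.01,0.12,0]]]'

```text
time: 7.55
eef_pos: [0.6237, -0.0182, 0.2546]
tcp_rot: [0.01, 0.707, -0.011, 0.707]
contact_force: [-8.6, -1.4, 10.9]
opening: 0.127
```

servo_tool --deltas '[[[0.08,0,0.01,0],[0.16,0,0.03,0],[0.24,-0.01,0.03,0],[0.32,-0.01,0.04,0],[0.4,-0.01,0.04,0]]]'

```text
time: 8.05
eef_pos: [0.6639, -0.0195, 0.2576]
tcp_rot: [0.01, 0.707, -0.011, 0.707]
contact_force: [-5.9, -2.6, 6.5]
opening: 0.129
```

servo_tool --deltas '[[[0.08,0,0,0],[0.16,0,-0.01,0],[0.24,-0.01,-0.02,0],[0.32,-0.01,-0.04,0],[0.37,-0.01,-0.05,0]]]'

```text
time: 8.55
eef_pos: [0.7014, -0.0207, 0.2522]
tcp_rot: [0.01, 0.706, -0.011, 0.708]
contact_force: [-3.9, -1.8, 6.3]
opening: 0.128
```

servo_tool --deltas '[[[0,0,0,0],[0,0,0,0],[0,0,0,0],[0,0,0.2,0],[0,0,0.5,0]]]' --claw -0.06

```text
time: 9.05
eef_pos: [0.6995, -0.0194, 0.2964]
tcp_rot: [0.011, 0.709, -0.01, 0.705]
contact_force: [0.1, -0.9, -0.0]
opening: 0.469
```

servo_tool --deltas '[[[-0.15,-0.2,0.0,0],[-0.3,-0.4,0,0],[-0.5,-0.6,0,0],[-0.7,-0.8,0,0],[-0.9,-1,0,0]]]'

```text
time: 9.55
eef_pos: [0.6099, -0.1203, 0.2992]
tcp_rot: [0.01, 0.707, -0.01, 0.707]
contact_force: [0.1, -0.0, 0.0]
opening: 0.469
```

servo_tool --deltas '[[[-0.2,-0.2,-0.1,0],[-0.4,-0.4,-0.2,0],[-0.6,-0.7,-0.3,0],[-0.8,-0.9,-0.4,0],[-1.0,-1,-0.5,0]]]'

```text
time: 10.05
eef_pos: [0.5098, -0.2212, 0.2489]
tcp_rot: [0.011, 0.707, -0.011, 0.707]
contact_force: [-0.1, -0.8, -0.1]
opening: 0.469
```

servo_tool --deltas '[[[-0.02,-0.03,0,0],[-0.08,-0.1,0,0],[-0.08,-0.1,0,0],[-0.08,-0.1,0,0],[-0.08,-0.1,0,0]]]'

```text
time: 10.55
eef_pos: [0.5035, -0.2295, 0.2499]
tcp_rot: [0.01, 0.707, -0.01, 0.707]
contact_force: [-0.1, 0.4, 0.6]
opening: 0.47
```

Run:
```python
from h import *
s=st(); snap('wrist','w2.png'); rec('wrist',['bottle_red','bottle_violet','violet','red'])
```

```text
t 10.55 p [ 0.5035 -0.2295  0.2499] q [ 0.01   0.707 -0.01   0.707] F [-0.1  0.4  0.6] o 0.47
bottle_red [([0.474, -0.311, 0.053], 0.77), ([0.292, -0.306, 0.03], 0.56), ([0.663, -0.079, 0.107], 0.35)]
bottle_violet [([0.502, -0.241, 0.052], 0.82), ([0.411, -0.034, 0.018], 0.78)]
violet [([0.413, -0.029, 0.017], 0.81)]
red [([0.287, -0.312, 0.029], 0.93), ([0.472, -0.314, 0.054], 0.83), ([0.674, -0.206, 0.053], 0.75)]
```

View pics/w2.png

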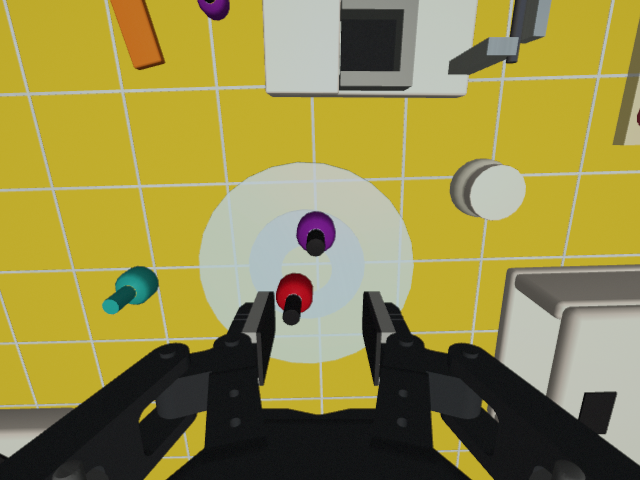

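The wrist view shows the violet cap at (316,246) and the red cap at (291,316). Red has been knocked aside since the first pictures.

Run:
```python
from h import *
s=get_state()
print('vio',wray((316,246),.093,s).round(4),'body',wray((316,232),.045,s).round(4))
print('red',wray((291,316),.093,s).round(4),'body',wray((295,291),.045,s).round(4))
```

```text
vio [ 0.4991 -0.2477  0.093 ] body [ 0.4988 -0.2473  0.045 ]
red [ 0.4723 -0.319   0.093 ] body [ 0.4734 -0.3144  0.045 ]
```

servo_tool --deltas '[[[-0.02,-0.05,-0.1,0],[-0.045,-0.1,-0.3,0],[-0.045,-0.165,-0.5,0],[-0.045,-0.165,-0.7,0],[-0.045,-0.165,-0.9,0]]]'

```text
time: 11.3
eef_pos: [0.4977, -0.2466, 0.1577]
tcp_rot: [0.011, 0.707, -0.011, 0.707]
contact_force: [0.8, -0.3, 1.0]
opening: 0.47
```

servo_tool --deltas '[[[0,0,-0.2,0],[0,0,-0.4,0],[0,0,-0.6,0],[0,0,-0.8,0],[0,0,-0.96,0]]]'

```text
time: 11.8
eef_pos: [0.4972, -0.2461, 0.0612]
tcp_rot: [0.011, 0.708, -0.01, 0.706]
contact_force: [0.1, -0.7, -0.1]
opening: 0.472
```

servo_tool --deltas '[[[0,0,0,0],[0,0,0,0],[0,0,0,0],[0,0,0,0],[0,0,0,0]]]' --claw -1 --force 22

```text
time: 12.3
eef_pos: [0.4987, -0.2466, 0.0642]
tcp_rot: [0.01, 0.707, -0.011, 0.707]
contact_force: [0.2, -0.4, -1.5]
opening: 0.199
```

servo_tool --deltas '[[[0,0,0,0],[0,0,0,0],[0,0,0,0],[0,0,0,0],[0,0,0,0]]]' --claw -0.06

```text
time: 12.8
eef_pos: [0.4982, -0.2463, 0.0633]
tcp_rot: [0.01, 0.707, -0.01, 0.707]
contact_force: [0.2, 0.4, -0.4]
opening: 0.47
```

servo_tool --deltas '[[[0,0,0,0.09],[0,0,0,0.18],[0,0,0,0.27],[0,0,0,0.36],[0,0,0,0.45]]]'

```text
time: 13.3
eef_pos: [0.4982, -0.2463, 0.0633]
tcp_rot: [-0.237, 0.666, 0.237, 0.666]
contact_force: [0.3, 0.1, 0.9]
opening: 0.471
```

servo_tool --deltas '[[[0,0,0,0.09],[0,0,0,0.18],[0,0,0,0.27],[0,0,0,0.36],[0,0,0,0.45]]]'

```text
time: 13.8
eef_pos: [0.4982, -0.2463, 0.0633]
tcp_rot: [-0.453, 0.543, 0.453, 0.543]
contact_force: [0.2, -0.3, -0.8]
opening: 0.472
```

servo_tool --deltas '[[[0,0,0,0.09],[0,0,0,0.1],[0,0,0,0.1],[0,0,0,0.1],[0,0,0,0.1]]]'

```text
time: 14.3
eef_pos: [0.4982, -0.2463, 0.0633]
tcp_rot: [-0.492, 0.508, 0.492, 0.508]
contact_force: [-0.9, 0.5, -0.2]
opening: 0.469
```

servo_tool --deltas '[[[0,0,0,0],[0,0,0,0],[0,0,0,0],[0,0,0,0],[0,0,0,0]]]' --claw -1 --force 22

```text
time: 14.8
eef_pos: [0.4981, -0.2462, 0.0632]
tcp_rot: [-0.492, 0.507, 0.493, 0.507]
contact_force: [-0.2, 0.4, -0.6]
opening: 0.203
```

Run:
```python
from h import *
s=st(); print(np.round(s['qpos'],2)); snap('wrist','w3.png')
```

```text
t 14.8 p [ 0.4981 -0.2462  0.0632] q [-0.492  0.507  0.493  0.507] F [-0.2  0.4 -0.6] o 0.203
[-0.64  0.23  1.98  0.    0.93 -2.18]
```

View pics/w3.png

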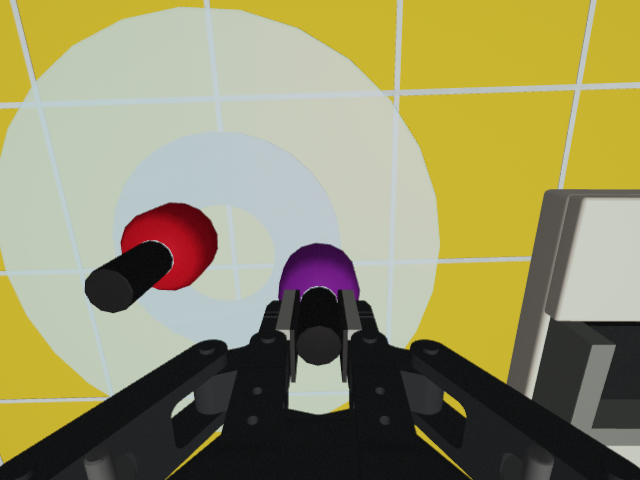

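Violet is gripped, shown at (318,335) between the pads, and red stands clear at (165,250). I lift it and look at the seats from in front.

servo_tool --deltas '[[[0,0,0.1,0],[0,0,0.3,0],[0,0,0.5,0],[0,0,0.75,0],[0,0,1,0]]]'

```text
time: 15.35
eef_pos: [0.4982, -0.2463, 0.1649]
tcp_rot: [-0.493, 0.507, 0.492, 0.507]
contact_force: [1.9, -0.1, -0.5]
opening: 0.204
```

servo_tool --deltas '[[[0,0.15,0.1,0],[0,0.35,0.1,0],[0,0.55,0.1,0],[0,0.75,0.1,0],[0,0.9,0.1,0]]]'

```text
time: 15.85
eef_pos: [0.4976, -0.1542, 0.1729]
tcp_rot: [-0.492, 0.507, 0.493, 0.507]
contact_force: [-0.6, -0.9, -0.5]
opening: 0.202
```

servo_tool --deltas '[[[0,0.2,0,0],[-0.05,0.4,0,0],[-0.1,0.6,0,0],[-0.15,0.75,0,0],[-0.18,0.82,0,0]]]'

```text
time: 16.35
eef_pos: [0.4796, -0.0728, 0.1731]
tcp_rot: [-0.493, 0.507, 0.493, 0.507]
contact_force: [-0.4, -0.5, 1.2]
opening: 0.199
```

servo_tool --deltas '[[[0,0,0,0],[0,0,0,0],[0,0,0,0],[0,0,0,0],[0,0,0,0]]]'

```text
time: 16.85
eef_pos: [0.4803, -0.0748, 0.1733]
tcp_rot: [-0.492, 0.508, 0.492, 0.508]
contact_force: [-0.0, 0.6, -0.4]
opening: 0.204
```

Run:
```python
from h import *
s=st(); im=snap('wrist','w4.png')
```

```text
t 16.85 p [ 0.4803 -0.0748  0.1733] q [-0.492  0.508  0.492  0.508] F [-0.   0.6 -0.4] o 0.204
```

View pics/w4.png

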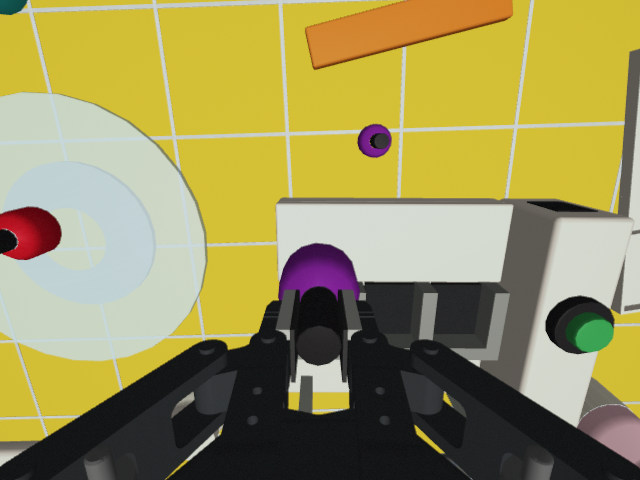

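Run:
```python
from h import *
im=cv2.imread('pics/w4.png'); cv2.imwrite('pics/c4.png',cv2.resize(im[190:370,350:530],None,fx=3.3,fy=3.3,interpolation=cv2.INTER_CUBIC))
```

```text
(no output)
```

View pics/c4.png

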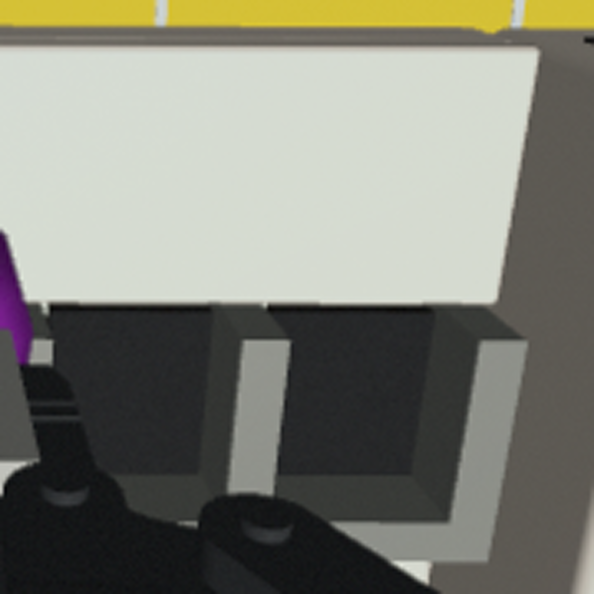

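Run:
```python
from h import *
s=get_state()
f=lambda a,b:(350+a/3.3-.35,190+b/3.3-.35)
P={}
for n,uv,z in [('d12 L',f(244,340),.056),('d12 R',f(291,340),.056),('side L',f(481,340),.056),('side R',f(527,341),.056),('backinner',f(450,522),.056),('backouter',f(490,561),.056),('d01 R',f(52,340),.056),('padF',f(350,308),.036),('apronF',f(300,46),.034)]:
    p=wray(uv,z,s);th=-.03;d=p[:2]-[.557,-.0145];c,q=np.cos(th),np.sin(th)
    print(n,p.round(4),'shaker',np.round([c*d[0]+q*d[1],-q*d[0]+c*d[1]],4))
```

```text
d12 L [0.5297 0.0128 0.056 ] shaker [-0.0281  0.0265]
d12 R [0.53   0.0247 0.056 ] shaker [-0.0281  0.0384]
side L [0.5315 0.0728 0.056 ] shaker [-0.0281  0.0865]
side R [0.5321 0.0845 0.056 ] shaker [-0.0278  0.0982]
backinner [0.5846 0.071  0.056 ] shaker [0.0251 0.0863]
backouter [0.5972 0.0832 0.056 ] shaker [0.0372 0.0989]
d01 R [ 0.5282 -0.0358  0.056 ] shaker [-0.0281 -0.0222]
padF [0.5307 0.0473 0.036 ] shaker [-0.0282  0.061 ]
apronF [0.459  0.0292 0.034 ] shaker [-0.0993  0.0407]
```

Run:
```python
from h import *
s=get_state(); c=calibration('wrist');K=np.array(c['intrinsics']);T=np.array(c['T_tool_cam']);print(K.round(1).tolist())
for x in (-.047,-.0187,0.03): # tool x of cap top, grasp, body
    p=np.linalg.inv(T)@[x,0,0,1];print(x,(K@p[:3]/p[2]).round(1))
im=cv2.imread('pics/w4.png').astype(int)
m=(im[...,2]>80)&(im[...,1]<60)&(im[...,0]>90); m[:230]=0
for r in (265,270,275,280): 
    x=np.where(m[r,250:390])[0]+250; print(r,x.min(),x.max(),(x.min()+x.max())/2)
```

```text
[[341.2, 0.0, 318.3], [0.0, 341.2, 243.6], [0.0, 0.0, 1.0]]
-0.047 [315.8 376.3   1. ]
-0.0187 [316.2 330.9   1. ]
0.03 [316.6 283.4   1. ]
265 299 341 320.0
270 293 347 320.0
275 288 351 319.5
280 285 355 320.0
```

servo_tool --deltas '[[[0.1,0,0,0],[0.25,0,0,0],[0.45,0.01,0,0],[0.65,0.01,0,0],[0.744,0.012,0,0]]]'

```text
time: 17.4
eef_pos: [0.5565, -0.0733, 0.1734]
tcp_rot: [-0.493, 0.507, 0.492, 0.507]
contact_force: [-0.2, 0.6, -0.8]
opening: 0.201
```

servo_tool --deltas '[[[0,0,-0.1,0],[0,0,-0.25,0],[0,0,-0.45,0],[0,0,-0.6,0],[0,0,-0.7,0]]]'

```text
time: 17.9
eef_pos: [0.5527, -0.0727, 0.1006]
tcp_rot: [-0.491, 0.508, 0.494, 0.507]
contact_force: [0.1, 0.1, -1.0]
opening: 0.203
```

servo_tool --deltas '[[[0,0,-0.05,0],[0,0,-0.1,0],[0,0,-0.15,0],[0,0,-0.2,0],[0,0,-0.2,0]]]'

```text
time: 18.4
eef_pos: [0.5544, -0.073, 0.0828]
tcp_rot: [-0.492, 0.507, 0.493, 0.507]
contact_force: [-0.4, -0.3, -1.0]
opening: 0.202
```

servo_tool --deltas '[[[0,0,-0.02,0],[0,0,-0.04,0],[0,0,-0.06,0],[0,0,-0.06,0],[0,0,-0.06,0]]]'

```text
time: 18.9
eef_pos: [0.5546, -0.0731, 0.0773]
tcp_rot: [-0.493, 0.507, 0.493, 0.507]
contact_force: [-0.1, -1.4, -0.2]
opening: 0.202
```

servo_tool --deltas '[[[0,0,-0.01,0],[0,0,-0.015,0],[0,0,-0.015,0],[0,0,-0.015,0],[0,0,-0.015,0]]]'

```text
time: 19.4
eef_pos: [0.5546, -0.0731, 0.0758]
tcp_rot: [-0.493, 0.507, 0.493, 0.507]
contact_force: [-0.0, 0.0, 0.1]
opening: 0.198
```

servo_tool --deltas '[[[0,0,0,0],[0,0,0,0],[0,0,0,0],[0,0,0,0],[0,0,0,0]]]' --claw -0.2

```text
time: 19.9
eef_pos: [0.5547, -0.0731, 0.0759]
tcp_rot: [-0.493, 0.507, 0.493, 0.507]
contact_force: [-0.5, 0.6, 0.6]
opening: 0.4
```

servo_tool --deltas '[[[0,0,0.1,0],[0,0,0.3,0],[0,0,0.5,0],[0,0,0.75,0],[0,0,1,0]]]'

```text
time: 20.4
eef_pos: [0.5546, -0.0731, 0.1774]
tcp_rot: [-0.493, 0.507, 0.492, 0.507]
contact_force: [-0.7, -0.0, 0.3]
opening: 0.402
```

servo_tool --deltas '[[[-0.05,-0.2,0.1,0],[-0.1,-0.4,0.1,0],[-0.2,-0.6,0.1,0],[-0.3,-0.8,0.1,0],[-0.4,-1,0.1,0]]]' --claw -0.06

```text
time: 20.9
eef_pos: [0.5144, -0.1739, 0.1868]
tcp_rot: [-0.493, 0.507, 0.492, 0.507]
contact_force: [0.1, -0.5, -0.0]
opening: 0.472
```

servo_tool --deltas '[[[-0.05,-0.2,0,0],[-0.15,-0.4,0,0],[-0.25,-0.6,0,0],[-0.35,-0.8,0,0],[-0.42,-1,0,0]]]'

```text
time: 21.4
eef_pos: [0.4721, -0.274, 0.1867]
tcp_rot: [-0.493, 0.507, 0.492, 0.507]
contact_force: [-0.6, -0.1, 0.2]
opening: 0.474
```

Run:
```python
from h import *
s=st(); snap('wrist','w5.png'); rec('wrist',['bottle_red','bottle_violet'])
```

```text
t 21.4 p [ 0.4721 -0.274   0.1867] q [-0.493  0.507  0.492  0.507] F [-0.6 -0.1  0.2] o 0.474
bottle_red [([0.464, -0.315, 0.053], 0.9), ([0.3, -0.314, 0.024], 0.75), ([0.664, -0.232, 0.024], 0.17)]
bottle_violet [([0.552, -0.079, 0.066], 0.95), ([0.407, -0.031, 0.021], 0.83)]
```

View pics/w5.png

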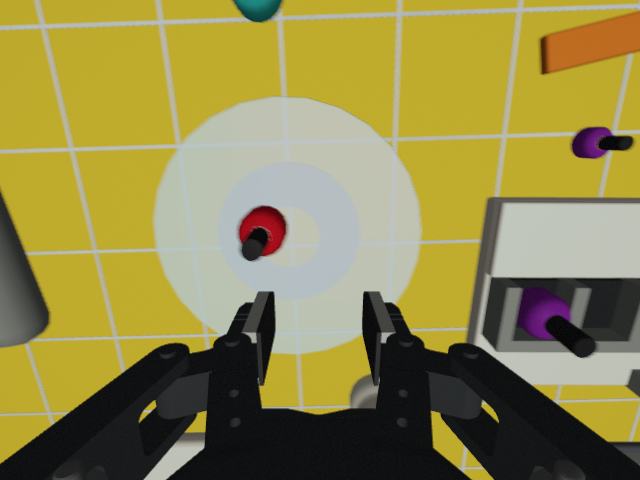

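Violet stands upright in seat 0, at (550,320). The red cap top is at (251,250).

Run:
```python
from h import *
s=get_state()
print(wray((251,250),.093,s).round(4),wray((262.5,230),.045,s).round(4),wray((253,241),.080,s).round(4))
```

```text
[ 0.4725 -0.3222  0.093 ] [ 0.4701 -0.3211  0.045 ] [ 0.4695 -0.3229  0.08  ]
```

servo_tool --deltas '[[[0,-0.15,0,0],[0,-0.35,-0.1,0],[-0.01,-0.485,-0.3,0],[-0.01,-0.485,-0.5,0],[-0.01,-0.485,-0.7,0]]]'

```text
time: 22.05
eef_pos: [0.4721, -0.3222, 0.1154]
tcp_rot: [-0.493, 0.507, 0.492, 0.507]
contact_force: [-0.3, 0.3, -0.5]
opening: 0.472
```

servo_tool --deltas '[[[0,0,-0.15,0],[0,0,-0.3,0],[0,0,-0.45,0],[0,0,-0.535,0],[0,0,-0.535,0]]]'

```text
time: 22.55
eef_pos: [0.471, -0.3209, 0.0607]
tcp_rot: [-0.492, 0.507, 0.494, 0.507]
contact_force: [0.5, -0.2, -0.3]
opening: 0.471
```

servo_tool --deltas '[[[0,0,0,0],[0,0,0,0],[0,0,0,0],[0,0,0,0],[0,0,0,0]]]' --claw -1 --force 22

```text
time: 23.05
eef_pos: [0.472, -0.322, 0.0631]
tcp_rot: [-0.493, 0.507, 0.492, 0.507]
contact_force: [0.7, 0.6, 2.1]
opening: 0.205
```

Run:
```python
from h import *
s=st(); a=snap('wrist','w6.png').astype(int); b=cv2.imread('pics/w3.png').astype(int)
# body mask in the held region
ma=(a[...,2]>80)&(a[...,1]<60)&(a[...,0]<80); mb=(b[...,2]>60)&(b[...,1]<60)&(b[...,0]>70)
for n,m in(('red',ma),('vio',mb)):
    m=m[:,260:380];m[:200]=0; r=np.where(m.sum(1)>3)[0];print(n,'top row',r.min(),[ (k,np.where(m[k])[0].min()+260,np.where(m[k])[0].max()+260) for k in (255,265,280)if m[k].any()])
```

```text
t 23.05 p [ 0.472  -0.322   0.0631] q [-0.493  0.507  0.492  0.507] F [0.7 0.6 2.1] o 0.205
red top row 246 [(255, np.int64(328), np.int64(328)), (265, np.int64(295), np.int64(351)), (280, np.int64(283), np.int64(356))]
vio top row 257 [(255, np.int64(291), np.int64(291)), (265, np.int64(294), np.int64(352)), (280, np.int64(283), np.int64(356))]
```

servo_tool --deltas '[[[0,0,0.1,0],[0,0,0.3,0],[0,0,0.5,0],[0,0,0.75,0],[0,0,1,0]]]'

```text
time: 23.6
eef_pos: [0.4713, -0.3213, 0.1634]
tcp_rot: [-0.492, 0.507, 0.493, 0.507]
contact_force: [-0.0, -0.3, -0.8]
opening: 0.202
```

servo_tool --deltas '[[[0,0.1,0.1,0],[0,0.3,0.2,0],[0.1,0.5,0.3,0],[0.15,0.7,0.3,0],[0.2,0.9,0.3,0]]]'

```text
time: 24.1
eef_pos: [0.4915, -0.23, 0.1922]
tcp_rot: [-0.492, 0.507, 0.493, 0.507]
contact_force: [0.3, 1.0, 0.1]
opening: 0.2
```

servo_tool --deltas '[[[0.05,0.2,0,0],[0.1,0.4,0,0],[0.15,0.6,0,0],[0.2,0.8,0,0],[0.25,1,0,0]]]'

```text
time: 24.6
eef_pos: [0.516, -0.1299, 0.1916]
tcp_rot: [-0.492, 0.507, 0.493, 0.507]
contact_force: [0.4, 0.6, -0.3]
opening: 0.203
```

servo_tool --deltas '[[[0.05,0.2,0,0],[0.1,0.4,0,0],[0.15,0.6,0,0],[0.2,0.8,0,0],[0.25,1,0,0]]]'

```text
time: 25.1
eef_pos: [0.5409, -0.03, 0.1916]
tcp_rot: [-0.492, 0.508, 0.493, 0.507]
contact_force: [-0.3, -0.4, 0.1]
opening: 0.201
```

servo_tool --deltas '[[[0.05,0.2,0,0],[0.1,0.4,0,0],[0.163,0.6,0,0],[0.163,0.784,0,0],[0.163,0.784,0,0]]]'

```text
time: 25.6
eef_pos: [0.5569, 0.0491, 0.1915]
tcp_rot: [-0.493, 0.507, 0.494, 0.506]
contact_force: [0.6, -0.3, -1.3]
opening: 0.202
```

servo_tool --deltas '[[[0,0,-0.1,0],[0,0,-0.3,0],[0,0,-0.5,0],[0,0,-0.7,0],[0,0,-0.85,0]]]'

```text
time: 26.1
eef_pos: [0.5566, 0.046, 0.1049]
tcp_rot: [-0.492, 0.508, 0.493, 0.507]
contact_force: [-0.8, 0.3, -0.5]
opening: 0.201
```

Run:
```python
from h import *
st()
```

```text
t 26.1 p [0.5566 0.046  0.1049] q [-0.492  0.508  0.493  0.507] F [-0.8  0.3 -0.5] o 0.201
```

servo_tool --deltas '[[[0.01,0,-0.08,0],[0.01,0,-0.15,0],[0.01,0,-0.2,0],[0.01,0,-0.24,0],[0.01,0,-0.26,0]]]'

```text
time: 26.6
eef_pos: [0.5592, 0.0467, 0.0814]
tcp_rot: [-0.493, 0.507, 0.492, 0.507]
contact_force: [0.5, -0.3, -0.5]
opening: 0.199
```

servo_tool --deltas '[[[0,0,-0.01,0],[0,0,-0.02,0],[0,0,-0.03,0],[0,0,-0.03,0],[0,0,-0.03,0]]]'

```text
time: 27.1
eef_pos: [0.559, 0.0468, 0.0784]
tcp_rot: [-0.493, 0.507, 0.493, 0.507]
contact_force: [0.6, 0.3, -0.5]
opening: 0.203
```

servo_tool --deltas '[[[0,0,-0.01,0],[-0.005,0,-0.02,0],[-0.005,0,-0.027,0],[-0.005,0,-0.027,0],[-0.005,0,-0.027,0]]]'

```text
time: 27.6
eef_pos: [0.5585, 0.0468, 0.0758]
tcp_rot: [-0.493, 0.507, 0.493, 0.507]
contact_force: [-0.2, -0.9, 0.1]
opening: 0.202
```

servo_tool --deltas '[[[0,0,0,0],[0,0,0,0],[0,0,0,0],[0,0,0,0],[0,0,0,0]]]' --claw -0.2

```text
time: 28.1
eef_pos: [0.5584, 0.0468, 0.0756]
tcp_rot: [-0.493, 0.507, 0.493, 0.507]
contact_force: [0.6, 0.0, 0.0]
opening: 0.404
```

servo_tool --deltas '[[[0,0,0.1,0],[0,0,0.3,0],[0,0,0.5,0],[0,0,0.75,0],[0,0,1,0]]]'

```text
time: 28.6
eef_pos: [0.5584, 0.0468, 0.1772]
tcp_rot: [-0.493, 0.507, 0.492, 0.507]
contact_force: [0.8, 0.2, -0.7]
opening: 0.404
```

servo_tool --deltas '[[[-0.1,0,0.2,0],[-0.2,0,0.4,0],[-0.3,0,0.6,0],[-0.3,0,0.8,0],[-0.3,0,1,0]]]' --claw -0.06

```text
time: 29.1
eef_pos: [0.5281, 0.0468, 0.2774]
tcp_rot: [-0.493, 0.507, 0.492, 0.508]
contact_force: [0.1, -0.6, 0.1]
opening: 0.472
```

servo_tool --deltas '[[[0,-0.13,0.15,-0.09],[0,-0.26,0.3,-0.18],[0,-0.4,0.45,-0.27],[0,-0.53,0.6,-0.36],[0,-0.65,0.6,-0.45]]]'

```text
time: 29.6
eef_pos: [0.5292, -0.019, 0.3395]
tcp_rot: [-0.286, 0.646, 0.283, 0.649]
contact_force: [0.5, -0.1, 0.3]
opening: 0.469
```

servo_tool --deltas '[[[0,0,0,-0.09],[0,0,0,-0.18],[0,0,0,-0.27],[0,0,0,-0.36],[0,0,0,-0.45]]]'

```text
time: 30.1
eef_pos: [0.5283, -0.0182, 0.3365]
tcp_rot: [-0.043, 0.706, 0.043, 0.706]
contact_force: [0.3, 0.1, -0.1]
opening: 0.473
```

servo_tool --deltas '[[[0,0,0,-0.08],[0,0,0,-0.1],[0,0,0,-0.1],[0,0,0,-0.1],[0,0,0,-0.1]]]'

```text
time: 30.6
eef_pos: [0.5284, -0.0182, 0.3359]
tcp_rot: [0.01, 0.707, -0.01, 0.707]
contact_force: [-0.7, -0.4, 0.6]
opening: 0.473
```

Run:
```python
from h import *
st(); a=snap('wrist','w7.png'); b=snap('scene','s2.png')
c=cv2.resize(b[180:360,200:410],(500,429)); cv2.imwrite('pics/c7.png',np.hstack([cv2.resize(a,(300,225)),c[:225]]) if 0 else c)
```

```text
t 30.6 p [ 0.5284 -0.0182  0.3359] q [ 0.01   0.707 -0.01   0.707] F [-0.7 -0.4  0.6] o 0.473
```

View pics/c7.png

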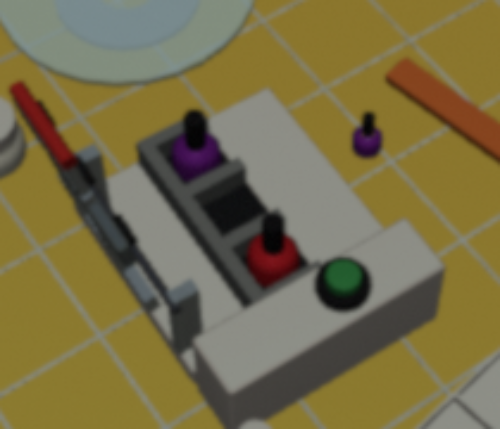

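The scene view shows violet and red upright in the end seats and the clamp standing open. Next I grip the handle and shut it.

servo_tool --deltas '[[[0.1,0,0,0],[0.3,0,0,0],[0.5,0,0,0],[0.7,-0.01,0,0],[0.9,-0.01,0,0]]]'

```text
time: 31.2
eef_pos: [0.6198, -0.0193, 0.3353]
tcp_rot: [0.01, 0.707, -0.01, 0.707]
contact_force: [1.2, 0.1, 0.1]
opening: 0.469
```

servo_tool --deltas '[[[0.2,0,0,0],[0.4,0,0,0],[0.6,-0.01,0,0],[0.75,-0.01,0,0],[0.83,-0.02,0,0]]]'

```text
time: 31.7
eef_pos: [0.7028, -0.0212, 0.3346]
tcp_rot: [0.01, 0.707, -0.01, 0.707]
contact_force: [-0.4, -0.2, -0.3]
opening: 0.47
```

servo_tool --deltas '[[[0,0,-0.1,0],[0,0,-0.3,0],[0,0,-0.5,0],[0,0,-0.7,0],[0,0,-0.84,0]]]'

```text
time: 32.2
eef_pos: [0.7002, -0.0211, 0.249]
tcp_rot: [0.011, 0.708, -0.01, 0.706]
contact_force: [-0.1, -0.3, -0.8]
opening: 0.473
```

servo_tool --deltas '[[[0,0,0,0],[0,0,0,0],[0,0,0,0],[0,0,0,0],[0,0,0,0]]]' --claw -1 --force 25

```text
time: 32.7
eef_pos: [0.7014, -0.0212, 0.2518]
tcp_rot: [0.01, 0.707, -0.01, 0.707]
contact_force: [-0.3, -0.1, -4.1]
opening: 0.128
```

Run:
```python
from h import *
s=st()
def arc(a0,a1,n):
    a=np.linspace(a0,a1,5*n+1); x=-.175*np.cos(a)+.014*np.sin(a); z=.175*np.sin(a)+.014*np.cos(a)
    for i in range(n):
        j=5*i; print([[float(round((x[k]-x[j])*10,2)),float(round(-(x[k]-x[j])*.28,2)),float(round((z[k]-z[j])*10,2)),0] for k in range(j+1,j+6)])
    print(a[-1],x[-1]-x[0]+s['eef_pos'][0],z[-1]-z[0]+s['eef_pos'][2])
arc(1.74,.0,8)
```

```text
t 32.7 p [ 0.7014 -0.0212  0.2518] q [ 0.01   0.707 -0.01   0.707] F [-0.3 -0.1 -4.1] o 0.128
[[-0.07, 0.0, 0.02, 0], [-0.15, 0.0, 0.03, 0], [-0.23, 0.01, 0.04, 0], [-0.3, 0.01, 0.05, 0], [-0.38, 0.01, 0.05, 0]]
[[-0.08, 0.0, 0.0, 0], [-0.15, 0.0, -0.0, 0], [-0.23, 0.01, -0.01, 0], [-0.3, 0.01, -0.02, 0], [-0.38, 0.01, -0.03, 0]]
[[-0.07, 0.0, -0.02, 0], [-0.15, 0.0, -0.03, 0], [-0.22, 0.01, -0.06, 0], [-0.29, 0.01, -0.08, 0], [-0.36, 0.01, -0.11, 0]]
[[-0.07, 0.0, -0.03, 0], [-0.14, 0.0, -0.07, 0], [-0.2, 0.01, -0.1, 0], [-0.27, 0.01, -0.14, 0], [-0.33, 0.01, -0.19, 0]]
[[-0.06, 0.0, -0.05, 0], [-0.12, 0.0, -0.09, 0], [-0.18, 0.0, -0.15, 0], [-0.23, 0.01, -0.2, 0], [-0.28, 0.01, -0.25, 0]]
[[-0.05, 0.0, -0.06, 0], [-0.1, 0.0, -0.12, 0], [-0.14, 0.0, -0.18, 0], [-0.18, 0.01, -0.24, 0], [-0.22, 0.01, -0.31, 0]]
[[-0.04, 0.0, -0.07, 0], [-0.07, 0.0, -0.14, 0], [-0.1, 0.0, -0.21, 0], [-0.13, 0.0, -0.28, 0], [-0.15, 0.0, -0.35, 0]]
[[-0.02, 0.0, -0.07, 0], [-0.04, 0.0, -0.15, 0], [-0.05, 0.0, -0.22, 0], [-0.06, 0.0, -0.3, 0], [-0.07, 0.0, -0.37, 0]]
0.0 0.48317825234299133 0.09568906797363302
```

servo_tool --deltas '[[[-0.07,0,0.02,0],[-0.15,0,0.03,0],[-0.23,0.01,0.04,0],[-0.3,0.01,0.05,0],[-0.38,0.01,0.05,0]]]'

```text
time: 33.2
eef_pos: [0.6646, -0.02, 0.2581]
tcp_rot: [0.011, 0.705, -0.01, 0.709]
contact_force: [5.5, 1.6, -3.3]
opening: 0.127
```

servo_tool --deltas '[[[-0.08,0,0,0],[-0.15,0,0,0],[-0.23,0.01,-0.01,0],[-0.3,0.01,-0.02,0],[-0.38,0.01,-0.03,0]]]'

```text
time: 33.7
eef_pos: [0.6274, -0.0188, 0.2565]
tcp_rot: [0.011, 0.704, -0.01, 0.71]
contact_force: [6.8, 2.9, -3.0]
opening: 0.125
```

servo_tool --deltas '[[[-0.07,0,-0.02,0],[-0.15,0,-0.03,0],[-0.22,0.01,-0.06,0],[-0.29,0.01,-0.08,0],[-0.36,0.01,-0.11,0]]]'

```text
time: 34.2
eef_pos: [0.5918, -0.0176, 0.2471]
tcp_rot: [0.011, 0.703, -0.01, 0.711]
contact_force: [4.5, 2.7, 4.4]
opening: 0.13
```

servo_tool --deltas '[[[-0.07,0,-0.03,0],[-0.14,0,-0.07,0],[-0.2,0.01,-0.1,0],[-0.27,0.01,-0.14,0],[-0.33,0.01,-0.19,0]]]'

```text
time: 34.7
eef_pos: [0.5572, -0.0165, 0.227]
tcp_rot: [0.011, 0.705, -0.01, 0.709]
contact_force: [-0.3, 5.2, 10.6]
opening: 0.128
```

servo_tool --deltas '[[[-0.06,0,-0.05,0],[-0.12,0,-0.09,0],[-0.18,0,-0.15,0],[-0.23,0.01,-0.2,0],[-0.28,0.01,-0.25,0]]]'

```text
time: 35.2
eef_pos: [0.5291, -0.0155, 0.2009]
tcp_rot: [0.011, 0.706, -0.01, 0.708]
contact_force: [2.6, 4.6, 5.7]
opening: 0.131
```

servo_tool --deltas '[[[-0.05,0,-0.06,0],[-0.1,0,-0.12,0],[-0.14,0,-0.18,0],[-0.18,0.01,-0.24,0],[-0.22,0.01,-0.31,0]]]'

```text
time: 35.7
eef_pos: [0.5069, -0.0148, 0.1694]
tcp_rot: [0.011, 0.706, -0.01, 0.708]
contact_force: [0.3, 5.2, 5.1]
opening: 0.127
```

servo_tool --deltas '[[[-0.04,0,-0.07,0],[-0.07,0,-0.14,0],[-0.1,0,-0.21,0],[-0.13,0,-0.28,0],[-0.15,0,-0.35,0]]]'

```text
time: 36.2
eef_pos: [0.4915, -0.0143, 0.1334]
tcp_rot: [0.011, 0.707, -0.01, 0.708]
contact_force: [1.1, 5.7, 4.8]
opening: 0.129
```

Run:
```python
from h import *
st()
```

```text
t 36.2 p [ 0.4915 -0.0143  0.1334] q [ 0.011  0.707 -0.01   0.708] F [1.1 5.7 4.8] o 0.129
```

servo_tool --deltas '[[[-0.02,0,-0.07,0],[-0.04,0,-0.15,0],[-0.05,0,-0.22,0],[-0.06,0,-0.3,0],[-0.07,0,-0.36,0]]]'

```text
time: 36.7
eef_pos: [0.4842, -0.014, 0.0969]
tcp_rot: [0.012, 0.707, -0.01, 0.707]
contact_force: [1.0, 7.1, 5.9]
opening: 0.125
```

servo_tool --deltas '[[[0,0,-0.01,0],[0,0,-0.02,0],[0,0,-0.03,0],[0,0,-0.04,0],[0,0,-0.04,0]]]'

```text
time: 37.2
eef_pos: [0.4838, -0.014, 0.0931]
tcp_rot: [0.012, 0.708, -0.01, 0.707]
contact_force: [-0.1, 7.3, 5.2]
opening: 0.131
```

servo_tool --deltas '[[[0,0,-0.01,0],[0,0,-0.02,0],[0,0,-0.03,0],[0,0,-0.03,0],[0,0,-0.03,0]]]'

```text
time: 37.7
eef_pos: [0.4838, -0.014, 0.0923]
tcp_rot: [0.011, 0.708, -0.01, 0.706]
contact_force: [-6.1, 7.3, 18.5]
opening: 0.132
```

servo_tool --deltas '[[[0,0,-0.01,0],[0,0,-0.02,0],[0,0,-0.02,0],[0,0,-0.02,0],[0,0,-0.02,0]]]'

```text
time: 38.2
eef_pos: [0.4838, -0.014, 0.092]
tcp_rot: [0.011, 0.709, -0.009, 0.705]
contact_force: [-11.9, 8.7, 27.8]
opening: 0.126
```

servo_tool --deltas '[[[0,0,0.02,0],[0,0,0.04,0],[0,0,0.05,0],[0,0,0.05,0],[0,0,0.05,0]]]' --claw -0.06

```text
time: 38.7
eef_pos: [0.4839, -0.0154, 0.092]
tcp_rot: [0.011, 0.708, -0.011, 0.707]
contact_force: [-0.3, 0.3, -0.2]
opening: 0.471
```

servo_tool --deltas '[[[0,0,0.1,0],[0,0,0.3,0],[0,0,0.5,0],[0,0,0.7,0],[0,0,0.9,0]]]'

```text
time: 39.2
eef_pos: [0.4844, -0.0153, 0.184]
tcp_rot: [0.01, 0.707, -0.011, 0.707]
contact_force: [0.2, 0.1, 0.0]
opening: 0.473
```

Run:
```python
from h import *
s=st(); a=snap('wrist','w8.png'); b=snap('scene','s3.png'); rec('wrist',['start_top'])
cv2.imwrite('pics/c8.png',np.hstack([cv2.resize(a,(400,300)),cv2.resize(b[180:360,190:430],(400,300))]))
```

```text
t 39.2 p [ 0.4844 -0.0153  0.184 ] q [ 0.01   0.707 -0.011  0.707] F [0.2 0.1 0. ] o 0.473
start_top [([0.542, 0.114, 0.108], 0.96)]
```

View pics/c8.png

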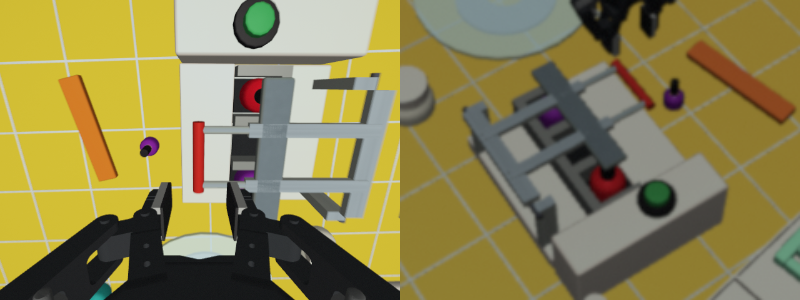

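The wrist crop (half scale) shows the handle at (198,157) on a level clamp, with the red and violet bottles held beneath it. The button is at (260,18). Now the button press.

servo_tool --deltas '[[[0.05,0.1,0,0],[0.15,0.3,0,0],[0.25,0.5,0,0],[0.35,0.7,0,0],[0.45,0.9,0,0]]]' --claw -1

```text
time: 39.85
eef_pos: [0.5289, 0.0763, 0.1806]
tcp_rot: [0.011, 0.708, -0.01, 0.706]
contact_force: [1.0, -0.1, -0.4]
opening: -0.004
```

servo_tool --deltas '[[[0.1,0.2,0,0],[0.16,0.42,-0.1,0],[0.16,0.42,-0.3,0],[0.16,0.42,-0.5,0],[0.16,0.42,-0.68,0]]]'

```text
time: 40.35
eef_pos: [0.5441, 0.1178, 0.1116]
tcp_rot: [0.01, 0.708, -0.01, 0.706]
contact_force: [1.1, -1.0, -0.8]
opening: -0.002
```

Run:
```python
from h import *
s=st(); s0={'eef_pos':[.4844,-.0153,.184],'tcp_rot':[.01,.707,-.011,.707]}
print('handle at .112',wray((317,251),.112,s0).round(4),'btn',wray((416,29),.105,s0).round(4))
```

```text
t 40.35 p [0.5441 0.1178 0.1116] q [ 0.01   0.708 -0.01   0.706] F [ 1.1 -1.  -0.8] o -0.002
handle at .112 [ 0.4824 -0.0107  0.112 ] btn [0.5429 0.1187 0.105 ]
```

servo_tool --deltas '[[[0,0,-0.01,0],[0,0,-0.03,0],[0,0,-0.05,0],[0,0,-0.07,0],[0,0,-0.08,0]]]'

```text
time: 40.85
eef_pos: [0.5459, 0.1168, 0.1072]
tcp_rot: [0.011, 0.707, -0.011, 0.707]
contact_force: [0.1, 0.2, 1.0]
opening: -0.001
```

servo_tool --deltas '[[[0,0,-0.01,0],[0,0,-0.02,0],[0,0,-0.03,0],[0,0,-0.04,0],[0,0,-0.04,0]]]'

```text
time: 41.35
eef_pos: [0.5458, 0.1168, 0.103]
tcp_rot: [0.011, 0.707, -0.01, 0.707]
contact_force: [-0.0, 0.3, 3.5]
opening: 0.0
```

servo_tool --deltas '[[[0,0,-0.01,0],[0,0,-0.02,0],[0,0,-0.03,0],[0,0,-0.03,0],[0,0,-0.03,0]]]'

```text
time: 41.85
eef_pos: [0.5459, 0.1168, 0.101]
tcp_rot: [0.01, 0.707, -0.01, 0.707]
contact_force: [-2.3, -0.0, 8.7]
opening: 0.001
```

servo_tool --deltas '[[[0,0,-0.01,0],[0,0,-0.01,0],[0,0,0.0,0],[0,0,0.2,0],[0,0,0.5,0]]]'

```text
time: 42.35
eef_pos: [0.5431, 0.1166, 0.1471]
tcp_rot: [0.01, 0.709, -0.011, 0.705]
contact_force: [0.0, -0.6, -0.3]
opening: -0.002
```

servo_tool --deltas '[[[0,0,0.1,0],[0,0,0.25,0],[0,-0.2,0.35,0],[-0.1,-0.4,0.35,0],[-0.2,-0.6,0.35,0]]]' --claw -0.06

```text
time: 42.85
eef_pos: [0.5248, 0.0562, 0.1841]
tcp_rot: [0.01, 0.707, -0.01, 0.707]
contact_force: [-0.7, -0.3, 0.1]
opening: 0.469
```

servo_tool --deltas '[[[-0.1,-0.2,0,0],[-0.2,-0.4,0,0],[-0.3,-0.6,0,0],[-0.42,-0.72,0,0],[-0.42,-0.72,0,0]]]'

```text
time: 43.35
eef_pos: [0.4819, -0.0161, 0.1835]
tcp_rot: [0.011, 0.708, -0.011, 0.706]
contact_force: [-0.4, 0.8, -0.5]
opening: 0.471
```

servo_tool --deltas '[[[0,0,-0.1,0],[0,0,-0.3,0],[0,0,-0.5,0],[0,0,-0.7,0],[0,0,-0.88,0]]]'

```text
time: 43.85
eef_pos: [0.4831, -0.0142, 0.0946]
tcp_rot: [0.01, 0.708, -0.01, 0.706]
contact_force: [0.6, -0.4, 0.2]
opening: 0.472
```

servo_tool --deltas '[[[0,0,0,0],[0,0,0,0],[0,0,0,0],[0,0,0,0],[0,0,0,0]]]' --claw -1 --force 25

```text
time: 44.35
eef_pos: [0.4838, -0.0147, 0.0969]
tcp_rot: [0.011, 0.706, -0.01, 0.708]
contact_force: [2.1, 3.2, -4.3]
opening: 0.128
```

Run:
```python
from h import *
s=st()
def arc(a0,a1,n):
    a=np.linspace(a0,a1,5*n+1); x=-.175*np.cos(a)+.014*np.sin(a); z=.175*np.sin(a)+.014*np.cos(a)
    for i in range(n):
        j=5*i; print([[float(round((x[k]-x[j])*10,2)),float(round(-(x[k]-x[j])*.28,2)),float(round((z[k]-z[j])*10,2)),0] for k in range(j+1,j+6)])
arc(.0,1.74,8)
```

```text
t 44.35 p [ 0.4838 -0.0147  0.0969] q [ 0.011  0.706 -0.01   0.708] F [ 2.1  3.2 -4.3] o 0.128
[[0.01, -0.0, 0.08, 0], [0.02, -0.0, 0.15, 0], [0.03, -0.0, 0.23, 0], [0.05, -0.0, 0.3, 0], [0.07, -0.0, 0.37, 0]]
[[0.02, -0.0, 0.07, 0], [0.05, -0.0, 0.14, 0], [0.08, -0.0, 0.21, 0], [0.11, -0.0, 0.28, 0], [0.15, -0.0, 0.35, 0]]
[[0.04, -0.0, 0.07, 0], [0.08, -0.0, 0.13, 0], [0.13, -0.0, 0.19, 0], [0.17, -0.0, 0.25, 0], [0.22, -0.01, 0.31, 0]]
[[0.05, -0.0, 0.06, 0], [0.11, -0.0, 0.11, 0], [0.16, -0.0, 0.16, 0], [0.22, -0.01, 0.21, 0], [0.28, -0.01, 0.25, 0]]
[[0.06, -0.0, 0.04, 0], [0.13, -0.0, 0.08, 0], [0.19, -0.01, 0.12, 0], [0.26, -0.01, 0.16, 0], [0.33, -0.01, 0.19, 0]]
[[0.07, -0.0, 0.03, 0], [0.14, -0.0, 0.05, 0], [0.22, -0.01, 0.08, 0], [0.29, -0.01, 0.09, 0], [0.36, -0.01, 0.11, 0]]
[[0.08, -0.0, 0.01, 0], [0.15, -0.0, 0.02, 0], [0.23, -0.01, 0.03, 0], [0.3, -0.01, 0.03, 0], [0.38, -0.01, 0.03, 0]]
[[0.08, -0.0, -0.0, 0], [0.15, -0.0, -0.01, 0], [0.23, -0.01, -0.02, 0], [0.3, -0.01, -0.04, 0], [0.38, -0.01, -0.05, 0]]
```

servo_tool --deltas '[[[0.01,0,0.08,0],[0.02,0,0.15,0],[0.03,0,0.23,0],[0.05,0,0.3,0],[0.07,0,0.37,0]]]'

```text
time: 44.85
eef_pos: [0.4905, -0.0149, 0.1337]
tcp_rot: [0.011, 0.707, -0.01, 0.707]
contact_force: [4.0, 2.7, -8.3]
opening: 0.13
```

servo_tool --deltas '[[[0.02,0,0.07,0],[0.05,0,0.14,0],[0.08,0,0.21,0],[0.11,0,0.28,0],[0.15,0,0.35,0]]]'

```text
time: 45.35
eef_pos: [0.5046, -0.0154, 0.1686]
tcp_rot: [0.01, 0.708, -0.011, 0.706]
contact_force: [-1.1, 1.5, -6.9]
opening: 0.133
```

servo_tool --deltas '[[[0.04,0,0.07,0],[0.08,0,0.13,0],[0.13,0,0.19,0],[0.17,0,0.25,0],[0.22,-0.01,0.31,0]]]'

```text
time: 45.85
eef_pos: [0.5257, -0.0161, 0.2001]
tcp_rot: [0.011, 0.709, -0.01, 0.705]
contact_force: [-8.3, 3.1, -1.6]
opening: 0.13
```

servo_tool --deltas '[[[0.05,0,0.06,0],[0.11,0,0.11,0],[0.16,0,0.16,0],[0.22,-0.01,0.21,0],[0.28,-0.01,0.25,0]]]'

```text
time: 46.35
eef_pos: [0.5534, -0.017, 0.227]
tcp_rot: [0.01, 0.71, -0.01, 0.704]
contact_force: [-14.1, 1.2, 7.3]
opening: 0.126
```

servo_tool --deltas '[[[0.06,0,0.04,0],[0.13,0,0.08,0],[0.19,-0.01,0.12,0],[0.26,-0.01,0.16,0],[0.33,-0.01,0.19,0]]]'

```text
time: 46.85
eef_pos: [0.5877, -0.0182, 0.2484]
tcp_rot: [0.01, 0.708, -0.011, 0.706]
contact_force: [-11.5, 1.0, 10.1]
opening: 0.126
```

servo_tool --deltas '[[[0.07,0,0.03,0],[0.14,0,0.05,0],[0.22,-0.01,0.08,0],[0.29,-0.01,0.09,0],[0.36,-0.01,0.11,0]]]'

```text
time: 47.35
eef_pos: [0.625, -0.0195, 0.2602]
tcp_rot: [0.01, 0.706, -0.011, 0.708]
contact_force: [-7.5, 1.3, 5.4]
opening: 0.124
```

servo_tool --deltas '[[[0.08,0,0.01,0],[0.15,0,0.02,0],[0.23,-0.01,0.03,0],[0.3,-0.01,0.03,0],[0.38,-0.01,0.03,0]]]'

```text
time: 47.85
eef_pos: [0.6633, -0.0208, 0.2628]
tcp_rot: [0.01, 0.706, -0.011, 0.708]
contact_force: [-6.2, -0.1, 5.2]
opening: 0.125
```

servo_tool --deltas '[[[0.08,0,0,0],[0.15,0,-0.01,0],[0.23,-0.01,-0.02,0],[0.3,-0.01,-0.04,0],[0.38,-0.01,-0.05,0]]]'

```text
time: 48.35
eef_pos: [0.7015, -0.0221, 0.2571]
tcp_rot: [0.01, 0.706, -0.011, 0.708]
contact_force: [-5.9, -1.6, 3.3]
opening: 0.123
```

servo_tool --deltas '[[[0,0,0,0],[0,0,0,0],[0,0,0,0],[0,0,0.2,0],[0,0,0.5,0]]]' --claw -0.06

```text
time: 48.85
eef_pos: [0.6992, -0.021, 0.2997]
tcp_rot: [0.011, 0.709, -0.01, 0.705]
contact_force: [0.4, 0.1, -0.1]
opening: 0.472
```

servo_tool --deltas '[[[0,0,0.2,0],[-0.2,0,0.3,0],[-0.4,0,0.3,0],[-0.6,0,0.3,0],[-0.8,0,0.3,0]]]'

```text
time: 49.35
eef_pos: [0.6197, -0.0211, 0.3326]
tcp_rot: [0.01, 0.707, -0.01, 0.707]
contact_force: [-0.6, 0.6, 0.3]
opening: 0.473
```

servo_tool --deltas '[[[-0.2,0.1,0,0.05],[-0.4,0.2,0,0.1],[-0.6,0.4,0,0.15],[-0.8,0.6,0,0.2],[-0.93,0.65,-0.1,0.28]]]'

```text
time: 49.85
eef_pos: [0.5269, 0.0453, 0.3243]
tcp_rot: [-0.146, 0.69, 0.146, 0.693]
contact_force: [0.3, 0.2, -0.6]
opening: 0.471
```

servo_tool --deltas '[[[0,0,-0.1,0.09],[0,0,-0.2,0.18],[0,0,-0.4,0.27],[0,0,-0.5,0.36],[0,0,-0.6,0.45]]]'

```text
time: 50.35
eef_pos: [0.5271, 0.0439, 0.2618]
tcp_rot: [-0.377, 0.598, 0.377, 0.599]
contact_force: [0.5, 0.0, 0.1]
opening: 0.471
```

servo_tool --deltas '[[[0,0,-0.1,0.09],[0,0,-0.3,0.18],[0,0,-0.5,0.27],[0,0,-0.6,0.27],[0,0,-0.7,0.27]]]'

```text
time: 50.85
eef_pos: [0.5274, 0.0438, 0.1921]
tcp_rot: [-0.492, 0.508, 0.492, 0.508]
contact_force: [0.9, 0.3, -0.2]
opening: 0.469
```

servo_tool --deltas '[[[0,0,0,0],[0,0,0,0],[0,0,0,0],[0,0,0,0],[0,0,0,0]]]'

```text
time: 51.35
eef_pos: [0.5278, 0.0437, 0.1933]
tcp_rot: [-0.493, 0.507, 0.492, 0.508]
contact_force: [0.7, 0.3, 0.4]
opening: 0.471
```

Run:
```python
from h import *
s=st(); snap('wrist','w9.png'); rec('wrist',['bottle_red','bottle_violet'])
```

```text
t 51.35 p [0.5278 0.0437 0.1933] q [-0.493  0.507  0.492  0.508] F [0.7 0.3 0.4] o 0.471
bottle_red [([0.547, 0.047, 0.066], 0.9), ([0.483, 0.274, 0.005], 0.41), ([0.418, 0.293, 0.029], 0.37)]
bottle_violet [([0.409, -0.022, 0.021], 0.74), ([0.549, -0.063, 0.064], 0.62), ([0.664, 0.008, 0.103], 0.61), ([0.531, 0.028, 0.036], 0.17)]
```

View pics/w9.png

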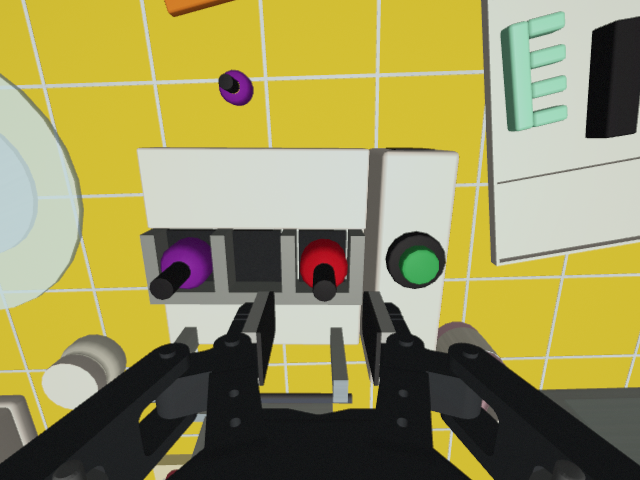

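The wrist view shows both bottles upright in their seats, violet at (180,270) and red at (323,270). The clamp is open. I take red first.

servo_tool --deltas '[[[0.1,0.01,0,0],[0.2,0.02,-0.1,0],[0.305,0.03,-0.3,0],[0.305,0.03,-0.5,0],[0.305,0.03,-0.7,0]]]'

```text
time: 52.0
eef_pos: [0.559, 0.0468, 0.1219]
tcp_rot: [-0.493, 0.507, 0.492, 0.508]
contact_force: [0.7, -1.1, -0.8]
opening: 0.468
```

servo_tool --deltas '[[[0,0,-0.1,0],[0,0,-0.2,0],[0,0,-0.3,0],[0,0,-0.4,0],[0,0,-0.45,0]]]'

```text
time: 52.5
eef_pos: [0.5577, 0.0468, 0.0768]
tcp_rot: [-0.492, 0.508, 0.493, 0.507]
contact_force: [0.6, 0.6, -0.7]
opening: 0.469
```

servo_tool --deltas '[[[0,0,0,0],[0,0,0,0],[0,0,0,0],[0,0,0,0],[0,0,0,0]]]' --claw -1 --force 22

```text
time: 53.0
eef_pos: [0.5581, 0.0468, 0.0779]
tcp_rot: [-0.493, 0.507, 0.492, 0.507]
contact_force: [-0.2, 1.1, -1.2]
opening: 0.203
```

servo_tool --deltas '[[[0,0,0.1,0],[0,0,0.3,0],[0,0,0.5,0],[0,0,0.75,0],[0,0,1,0]]]'

```text
time: 53.5
eef_pos: [0.5578, 0.0468, 0.1792]
tcp_rot: [-0.493, 0.507, 0.492, 0.507]
contact_force: [0.4, 0.4, -0.1]
opening: 0.206
```

servo_tool --deltas '[[[-0.02,0.15,0.1,0],[-0.05,0.35,0.15,0],[-0.1,0.55,0.15,0],[-0.12,0.75,0.15,0],[-0.14,1,0.15,0]]]'

```text
time: 54.0
eef_pos: [0.5431, 0.1482, 0.1924]
tcp_rot: [-0.492, 0.508, 0.493, 0.507]
contact_force: [0.4, -0.4, -0.1]
opening: 0.203
```

servo_tool --deltas '[[[-0.02,0.2,0,0],[-0.05,0.4,0,0],[-0.1,0.6,0,0],[-0.12,0.8,0,0],[-0.14,1,0,0]]]'

```text
time: 54.5
eef_pos: [0.5288, 0.2485, 0.1922]
tcp_rot: [-0.492, 0.507, 0.493, 0.507]
contact_force: [0.8, 0.9, -0.5]
opening: 0.197
```

servo_tool --deltas '[[[-0.02,0.2,0,0],[-0.05,0.4,0,0],[-0.1,0.6,0,0],[-0.12,0.8,0,0],[-0.13,0.8,0,0]]]'

```text
time: 55.0
eef_pos: [0.5155, 0.3294, 0.1922]
tcp_rot: [-0.493, 0.507, 0.494, 0.507]
contact_force: [-0.3, -0.1, -0.9]
opening: 0.205
```

Run:
```python
from h import *
s=st(); print(np.round(s['qpos'],2)); snap('wrist','w10.png')
```

```text
t 55.0 p [0.5155 0.3294 0.1922] q [-0.493  0.507  0.494  0.507] F [-0.3 -0.1 -0.9] o 0.205
[ 0.4   0.18  1.77  0.    1.19 -1.14]
```

View pics/w10.png

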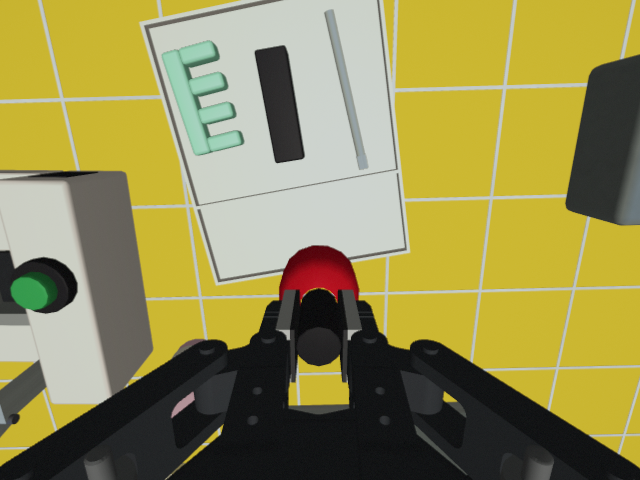

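The held red bottle hides nothing that matters here. The bay corners show at (198,207), (398,172), (407,250) and (218,282).

Run:
```python
from h import *
s=get_state()
P=np.array([wray(p,.012,s)[:2] for p in [(198,207),(398,172),(407,250),(218,282)]]);print(P.round(4),P.mean(0))
y=P[1]+P[2]-P[0]-P[3];y/=np.linalg.norm(y);print(y,P.mean(0)+.042*y,P.mean(0)-.042*y)
```

```text
[[0.4987 0.2141]
 [0.4708 0.4046]
 [0.5475 0.4167]
 [0.5769 0.2245]] [0.52348587 0.314953  ]
[-0.14805972  0.98897842] [0.51726736 0.35649009] [0.52970438 0.27341591]
```

servo_tool --deltas '[[[0.01,0.1,-0.1,0],[0.01,0.236,-0.3,0],[0.01,0.236,-0.5,0],[0.01,0.236,-0.75,0],[0.01,0.236,-1,0]]]'

```text
time: 55.55
eef_pos: [0.5178, 0.3501, 0.091]
tcp_rot: [-0.492, 0.508, 0.492, 0.507]
contact_force: [0.3, -0.2, -1.0]
opening: 0.2
```

servo_tool --deltas '[[[0,0,-0.15,0],[0,0,-0.25,0],[0,0,-0.35,0],[0,0,-0.4,0],[0,0,-0.43,0]]]'

```text
time: 56.05
eef_pos: [0.5183, 0.3505, 0.0498]
tcp_rot: [-0.493, 0.507, 0.492, 0.508]
contact_force: [0.6, -0.3, -1.4]
opening: 0.202
```

servo_tool --deltas '[[[0,0,-0.01,0],[0,0,-0.02,0],[0,0,-0.02,0],[0,0,-0.02,0],[0,0,-0.02,0]]]'

```text
time: 56.55
eef_pos: [0.5181, 0.3505, 0.048]
tcp_rot: [-0.493, 0.507, 0.492, 0.508]
contact_force: [-0.0, 0.8, -0.9]
opening: 0.198
```

servo_tool --deltas '[[[0,0,-0.008,0],[0,0,-0.015,0],[0,0,-0.022,0],[0,0,-0.025,0],[0,0,-0.025,0]]]'

```text
time: 57.05
eef_pos: [0.5178, 0.3503, 0.045]
tcp_rot: [-0.493, 0.507, 0.493, 0.507]
contact_force: [0.1, 0.6, -1.0]
opening: 0.206
```

servo_tool --deltas '[[[0,0,-0.002,0],[0,0,-0.004,0],[0,0,-0.005,0],[0,0,-0.005,0],[0,0,-0.005,0]]]'

```text
time: 57.55
eef_pos: [0.5179, 0.3504, 0.0447]
tcp_rot: [-0.493, 0.507, 0.493, 0.507]
contact_force: [0.1, -0.1, 0.8]
opening: 0.201
```

servo_tool --deltas '[[[0,0,0,0],[0,0,0,0],[0,0,0,0],[0,0,0,0],[0,0,0,0]]]' --claw -0.2

```text
time: 58.05
eef_pos: [0.518, 0.3504, 0.0447]
tcp_rot: [-0.493, 0.507, 0.493, 0.507]
contact_force: [-0.0, 0.3, -0.1]
opening: 0.393
```

servo_tool --deltas '[[[0,0,0.1,0],[0,0,0.3,0],[0,0,0.5,0],[0,0,0.75,0],[0,0,1,0]]]'

```text
time: 58.55
eef_pos: [0.5179, 0.3504, 0.1462]
tcp_rot: [-0.493, 0.507, 0.493, 0.507]
contact_force: [1.0, 0.5, -0.1]
opening: 0.402
```

servo_tool --deltas '[[[0,-0.15,0.15,0],[0,-0.35,0.3,0],[0,-0.55,0.4,0],[0,-0.75,0.4,0],[0,-0.9,0.4,0]]]' --claw -0.06

```text
time: 59.05
eef_pos: [0.5183, 0.2594, 0.186]
tcp_rot: [-0.493, 0.507, 0.492, 0.508]
contact_force: [-0.7, -0.1, -0.8]
opening: 0.467
```

servo_tool --deltas '[[[0,-0.2,0,0],[0,-0.4,0,0],[0,-0.6,0,0],[0,-0.8,0,0],[0,-1,0,0]]]'

```text
time: 59.55
eef_pos: [0.5177, 0.1595, 0.1847]
tcp_rot: [-0.492, 0.507, 0.493, 0.507]
contact_force: [-0.5, -1.0, -0.2]
opening: 0.471
```

servo_tool --deltas '[[[0,-0.2,0,0],[0,-0.4,0,0],[0,-0.6,0,0],[0,-0.8,0,0],[0,-1,0,0]]]'

```text
time: 60.05
eef_pos: [0.5177, 0.0596, 0.1847]
tcp_rot: [-0.492, 0.507, 0.493, 0.507]
contact_force: [-0.6, -1.1, 0.1]
opening: 0.471
```

servo_tool --deltas '[[[0,-0.2,0,0],[0,-0.4,0,0],[0,-0.6,0,0],[0,-0.8,0,0],[0,-1,0,0]]]'

```text
time: 60.55
eef_pos: [0.5177, -0.0404, 0.1847]
tcp_rot: [-0.492, 0.507, 0.493, 0.507]
contact_force: [0.0, -1.2, 0.1]
opening: 0.468
```

servo_tool --deltas '[[[0.1,-0.2,0,0],[0.2,-0.345,0,0],[0.3,-0.345,0,0],[0.367,-0.345,0,0],[0.367,-0.345,0,0]]]'

```text
time: 61.05
eef_pos: [0.5554, -0.0734, 0.1845]
tcp_rot: [-0.493, 0.507, 0.493, 0.507]
contact_force: [0.9, 1.0, -0.3]
opening: 0.468
```

Run:
```python
from h import *
s=st(); snap('wrist','w11.png'); snap('top','t11.png'); rec('top',['bottle_red','bottle_violet'])
a=cv2.imread('pics/w11.png');b=cv2.imread('pics/t11.png')
cv2.imwrite('pics/c11.png',np.hstack([cv2.resize(a,(400,300)),cv2.resize(b[150:345,110:370],(400,300))]))
```

```text
t 61.05 p [ 0.5554 -0.0734  0.1845] q [-0.493  0.507  0.493  0.507] F [ 0.9  1.  -0.3] o 0.468
bottle_red [([0.284, -0.308, 0.03], 0.91), ([0.516, 0.347, 0.033], 0.6)]
bottle_violet []
```

View pics/c11.png

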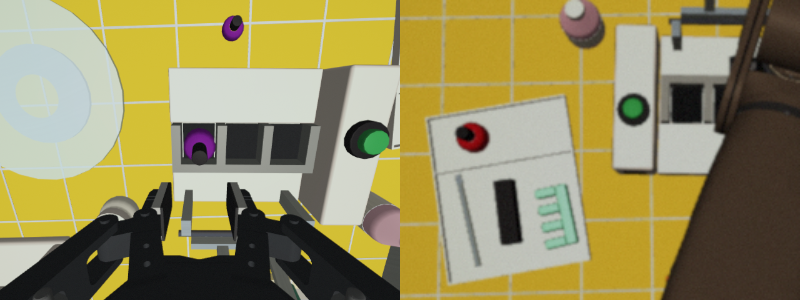

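Red stands upright in the bay, and violet is right ahead in its seat.

servo_tool --deltas '[[[0,0,-0.1,0],[0,0,-0.3,0],[0,0,-0.5,0],[0,0,-0.7,0],[0,0,-0.85,0]]]'

```text
time: 61.75
eef_pos: [0.5535, -0.0736, 0.0975]
tcp_rot: [-0.492, 0.508, 0.493, 0.507]
contact_force: [-0.2, -0.3, 1.1]
opening: 0.468
```

servo_tool --deltas '[[[0,0,-0.1,0],[0,0,-0.2,0],[0,0,-0.22,0],[0,0,-0.22,0],[0,0,-0.22,0]]]'

```text
time: 62.25
eef_pos: [0.5553, -0.0743, 0.0784]
tcp_rot: [-0.493, 0.507, 0.492, 0.508]
contact_force: [-0.7, -1.6, -0.7]
opening: 0.471
```

servo_tool --deltas '[[[0,0,0,0],[0,0,0,0],[0,0,0,0],[0,0,0,0],[0,0,0,0]]]' --claw -1 --force 22

```text
time: 62.75
eef_pos: [0.555, -0.0743, 0.078]
tcp_rot: [-0.493, 0.507, 0.492, 0.508]
contact_force: [0.8, -0.8, 0.9]
opening: 0.205
```

servo_tool --deltas '[[[0,0,0.1,0],[0,0,0.3,0],[0,0,0.5,0],[0,0,0.75,0],[0,0,1,0]]]'

```text
time: 63.25
eef_pos: [0.5541, -0.0739, 0.1786]
tcp_rot: [-0.492, 0.508, 0.493, 0.507]
contact_force: [1.2, -0.4, 0.1]
opening: 0.197
```

servo_tool --deltas '[[[0,0.15,0.1,0],[0,0.35,0.15,0],[0,0.55,0.15,0],[0,0.75,0.15,0],[0,0.95,0.15,0]]]'

```text
time: 63.75
eef_pos: [0.5537, 0.0227, 0.1919]
tcp_rot: [-0.492, 0.508, 0.493, 0.507]
contact_force: [0.2, 0.1, -0.2]
opening: 0.201
```

servo_tool --deltas '[[[0,0.2,0,0],[-0.05,0.4,0,0],[-0.1,0.6,0,0],[-0.1,0.8,0,0],[-0.1,1,0,0]]]'

```text
time: 64.25
eef_pos: [0.5434, 0.1227, 0.1919]
tcp_rot: [-0.492, 0.508, 0.493, 0.507]
contact_force: [0.4, -0.4, -0.3]
opening: 0.201
```

servo_tool --deltas '[[[0,0.2,0,0],[-0.05,0.4,0,0],[-0.1,0.6,0,0],[-0.1,0.8,0,0],[-0.1,1,0,0]]]'

```text
time: 64.75
eef_pos: [0.5332, 0.2225, 0.1918]
tcp_rot: [-0.492, 0.508, 0.493, 0.507]
contact_force: [0.6, 1.2, 0.2]
opening: 0.202
```

servo_tool --deltas '[[[0,0.2,0,0],[-0.05,0.35,0,0],[-0.05,0.47,0,0],[-0.05,0.47,0,0],[-0.05,0.47,0,0]]]'

```text
time: 65.25
eef_pos: [0.5294, 0.2678, 0.1925]
tcp_rot: [-0.493, 0.507, 0.493, 0.507]
contact_force: [0.1, 0.4, -1.0]
opening: 0.206
```

servo_tool --deltas '[[[0,0,-0.1,0],[0,0,-0.3,0],[0,0,-0.5,0],[0,0,-0.75,0],[0,0,-1,0]]]'

```text
time: 65.75
eef_pos: [0.5297, 0.2669, 0.0913]
tcp_rot: [-0.492, 0.508, 0.492, 0.508]
contact_force: [-0.2, -0.2, -0.8]
opening: 0.202
```

servo_tool --deltas '[[[0,0,-0.15,0],[0,0,-0.25,0],[0,0,-0.35,0],[0,0,-0.4,0],[0,0,-0.43,0]]]'

```text
time: 66.25
eef_pos: [0.53, 0.2679, 0.0497]
tcp_rot: [-0.493, 0.507, 0.492, 0.508]
contact_force: [0.0, 0.5, -0.7]
opening: 0.205
```

servo_tool --deltas '[[[0,0,-0.01,0],[0,0,-0.02,0],[0,0,-0.03,0],[0,0,-0.03,0],[0,0,-0.03,0]]]'

```text
time: 66.75
eef_pos: [0.5298, 0.2679, 0.0469]
tcp_rot: [-0.493, 0.507, 0.492, 0.507]
contact_force: [-0.0, -0.3, -0.0]
opening: 0.203
```

servo_tool --deltas '[[[0,0,-0.006,0],[0,0,-0.012,0],[0,0,-0.018,0],[0,0,-0.02,0],[0,0,-0.02,0]]]'

```text
time: 67.25
eef_pos: [0.5299, 0.268, 0.0453]
tcp_rot: [-0.493, 0.507, 0.492, 0.507]
contact_force: [-1.9, 0.2, 4.3]
opening: 0.198
```

servo_tool --deltas '[[[0,0,0,0],[0,0,0,0],[0,0,0,0],[0,0,0,0],[0,0,0,0]]]' --claw -0.2

```text
time: 67.75
eef_pos: [0.5295, 0.2678, 0.0444]
tcp_rot: [-0.493, 0.507, 0.493, 0.507]
contact_force: [0.5, -0.6, -0.2]
opening: 0.395
```

servo_tool --deltas '[[[0,0,0.1,0],[0,0,0.3,0],[0,0,0.5,0],[0,0,0.75,0],[0,0,1,0]]]'

```text
time: 68.25
eef_pos: [0.5296, 0.2679, 0.1462]
tcp_rot: [-0.493, 0.507, 0.492, 0.507]
contact_force: [-0.1, 0.5, -0.4]
opening: 0.399
```

servo_tool --deltas '[[[0,-0.2,0.2,0],[-0.2,-0.4,0.4,0],[-0.3,-0.6,0.6,0],[-0.3,-0.8,0.8,0],[-0.3,-1,1,0]]]'

```text
time: 68.75
eef_pos: [0.4992, 0.1672, 0.2464]
tcp_rot: [-0.493, 0.507, 0.492, 0.508]
contact_force: [0.0, 0.0, -0.5]
opening: 0.401
```

servo_tool --deltas '[[[0,-0.2,0,0],[0,-0.4,0,0],[0,-0.6,0,0],[0,-0.8,0,0],[0,-1,0,0]]]'

```text
time: 69.25
eef_pos: [0.4995, 0.0671, 0.2455]
tcp_rot: [-0.493, 0.507, 0.492, 0.508]
contact_force: [0.2, -0.5, -0.1]
opening: 0.396
```

servo_tool --deltas '[[[0,-0.2,0,0],[0,-0.4,0,0],[0,-0.6,0,0],[0,-0.8,0,0],[0,-0.8,0,0]]]'

```text
time: 69.75
eef_pos: [0.4997, -0.0138, 0.2455]
tcp_rot: [-0.492, 0.508, 0.491, 0.508]
contact_force: [0.6, 0.2, -0.3]
opening: 0.399
```

Run:
```python
from h import *
s=st(); a=snap('scene','s12.png'); b=snap('top','t12.png'); rec('top',['bottle_red','bottle_violet','clamp_handle'])
cv2.imwrite('pics/c12.png',np.hstack([cv2.resize(a[180:460,190:560],(400,300)),cv2.resize(b[150:345,110:370],(400,300))]))
```

```text
t 69.75 p [ 0.4997 -0.0138  0.2455] q [-0.492  0.508  0.491  0.508] F [ 0.6  0.2 -0.3] o 0.399
bottle_red [([0.516, 0.345, 0.034], 0.89), ([0.284, -0.309, 0.032], 0.65), ([0.408, 0.23, 0.018], 0.56)]
bottle_violet [([0.528, 0.262, 0.034], 0.67), ([0.517, 0.343, 0.033], 0.41)]
clamp_handle [([0.683, -0.015, 0.201], 0.82)]
```

View pics/c12.png

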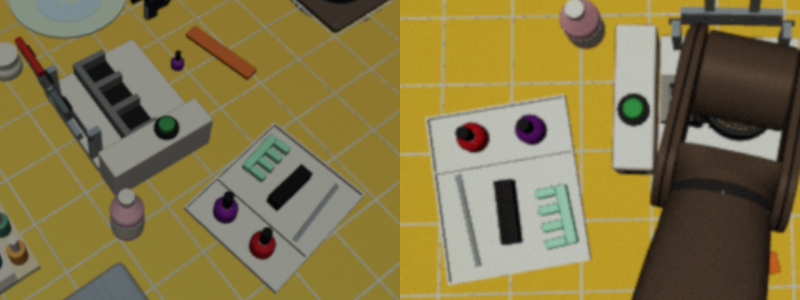

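Both bottles stand upright in the bay, the clamp is open, the other things are where they were, and the robot is clear.

```bash
python3 -c "
from plant import *;print(sign_off())"
```

```text
the job is handed in; nothing more can be done
None
```

The job is done and handed in at about 70 s on the robot's clock. The hand-in reports no verdict.

- **Bottles:** Only the red and violet bottles were on the turntable. The blue one was absent, and I left the small violet and turquoise look-alikes alone. I gripped the bottles at 22 N throughout.
- **Seating:** I opened the clamp, then stood violet in seat 0 and red in seat 2. Red had been knocked aside early on, so I located it again before gripping it.
- **Clamp and button:** I pushed the clamp shut until it met its stop. The force rose to 28 N with no further movement, and the handle was level. I then pressed the start button until it bottomed out, at about 9 N after about 6 mm of travel. I read the press from force and travel only, since the button's own reading is not available.
- **Unloading:** I reopened the clamp fully and moved red, then violet, to the tray bay. Violet touched down at about 4 N.

**Last checks:** The final scene and top pictures show both bottles upright in the bay, near (0.516, 0.345) and (0.528, 0.262). They also show the clamp standing open, the other things apparently undisturbed and the gripper touching nothing. No check failed. The calibration of the wrist camera and the top camera disagreed by about 2 mm on where the shaker is. I allowed for that, and both bottles seated with no side contact.

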